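Find the valve with the loose piston by shaking

ROBOT

A 6-joint arm with a two-finger parallel gripper is mounted at the origin on a cart in front of the work surface, level with it; the furniture and walls round the work are solid. World frame = base frame: x ahead of the robot, y to its left, z up, the work surface at z = 0. Lengths are in m, angles in rad, forces in N, time in s.
With the tool pointing down it reaches from about 0.425 to 1.125 m from the base axis. Payload 14.9 kg.
Tool frame: the origin (TCP) lies at the very end of the fingers, on their centre line; the grasp point (between the pads) lies robot.pinch_z behind it (robot.pinch_z is the distance from the TCP to the grasp point, in m); z points along the fingers, x is the direction in which the jaws open and shut, and the axes are right-handed (so a half turn about z gives the same grasp; the last joint's range is limited). The gripper opens to 91 mm and grips with 3 to 60 N. Pads are 32 mm wide; open, the fingers measure 118 mm over their backs; the gripper's body (76 mm by 178 mm) begins 60 mm behind the grasp point.
Start: joints at [1.282, 0.379, 1.734, -0, 1.028, -0.033], TCP at [0.177, 0.677, 0.178] pointing down, gripper open.
Joint ranges: [-2.77, 2.77], [-0.74, 2.19], [0, 2.66], [-1.06, 4.2], [0.31, 2.87], [-3.08, 3.08]. Speed limits (rad/s): [1.89, 1.89, 2.39, 3.14, 3.14, 3.14].

INTERFACE

Orientations are given as a unit quaternion [w, x, y, z].
In Python, from bench import telemetry, cams, robot gives the robot as it stands.
- The arm moves only by the tool send_rows, never from a script. Its arguments are lists of equal length, an entry for each row: "slide": the shift along the tool's x, y, z in units of 800 mm (1.0 is 800 mm), a list of three; "yaw": the turn about the tool's z in units of 90 degrees (1.0 is 90 degrees). A call has 1 to 12 rows; each row is the pose to reach, as a shift and turn from the pose commanded when the call began, along the tool's axes at that moment; what a row does not reach only later rows make up. A row lasts 1/12 s, in which the tool goes at most 41.7 mm and 7.16 degrees, less where a joint would pass 70% of its speed; a pose out of reach is approached as far as the arm can. A call with a number of a shift or a turn outside -1 to 1 is refused whole. A call with a gripper value outside its range is refused whole. "jaw" is the opening, from 0 (shut) to 1 (fully open), set as the call begins (left out, the last holds). The fingers move at their own pace and stop on an object; "newtons" is the grip in N (left out, the last holds). Time passes only in rows, so rows that repeat a pose let the fingers close. It gives the time, the measured TCP pose, the force and the opening at its end, in the units of the state.
- telemetry.get_state(): the state, without advancing time (a new reading comes with each control period).
- cams.grab_frame(name): name is "scene" or "top" or "wrist"; returns (picture, depth): 400x640x3 uint8, red, green, blue; 400x640 float32, m along the optical axis (not along the pixel's ray), 0 where there is no reading.
- cams.calibration(name): a dict with "fx", "fy", "cx", "cy" (pixels), "rvec" (rotation vector, rad) and "tvec" (3), from world to camera coordinates, as OpenCV has them; the wrist camera has in their place "hand_eye" (4x4, takes a point from camera to tool coordinates, whose origin is the TCP and whose axes are the tool frame's). Camera axes: x right, y down, z forward; pixel columns grow to the right and rows downward; lengths in m; the calibration is good to about 2 mm. The wrist camera is an equidistant fisheye: a pixel r from the principal point sees the ray r / f radians off the axis. A picture is of the moment at which its call begins: read the wrist's pose just before it. calibration takes no time and is no camera call.
- robot.job_done(): hands the job in, once; it reports no verdict.
The state is a dict: "clock": time; "joint_positions": joint angles; "qd": joint speeds; "effort": joint torques, N m; "ee_pos": TCP position; "ee_rot": TCP orientation; "ft_force": force on the tool from outside, world axes, zero at the start; "ft_torque": the same for the moment, N m; "width": finger opening in m.
Only numpy, scipy, OpenCV 4.12 (cv2) and the standard library are available. Lean on these libraries where they do the work, as an engineer would, in place of code of your own. Each camera call takes 0.05 s, during which the arm holds its last target.

TASK

One of the three sealed valve bodies on the grey stands has a piston adrift inside. Lift them one at a time, keep them upright and shake each gently to and fro along its length until you feel which one has a piece sliding inside; set that one flat on the floor of the red tray, and leave the sound ones flat on their own stands, where they stood. Do not bang the valves down or shake violently, and leave the beaker and the check weight alone.

Things in the scene. Friction and masses are not known exactly. Their poses are not given: they have to be found in the camera images.
- valve_1_mid (a point): centre (half-way up and along) of the valve body on the left stand: sealed silver metal block, black lid plate, brass plugs, 84 long (its own y) x 40 wide (x; plain sides to grasp) x 50 high, z up. About 0.36 kg with the piston inside. All three look alike and weigh about the same
- valve_2_mid (a point): centre (half-way up and along) of the valve body on the middle stand: sealed silver metal block, black lid plate, brass plugs, 84 long (its own y) x 40 wide (x; plain sides to grasp) x 50 high, z up. The 160 g piston is hidden: adrift in one of the three at random, stuck fast in the middle of the other two
- valve_3_mid (a point): centre (half-way up and along) of the valve body on the right stand: sealed silver metal block, black lid plate, brass plugs, 84 long (its own y) x 40 wide (x; plain sides to grasp) x 50 high, z up. A loose piston slides up to 25 mm either way along y, lets go at about 1.2 m/s2, stays where it slid to: from end to end it shifts the moment at the wrist by 0.08 N m
- stand_1: fixed flat grey stand on the left, between the tall mixer and the blue stirrer foot, 52 (x) x 96 (y) x 6 thick, long side roughly left-right; origin at the centre of its underside; equipment stands close behind and overhangs from x = 0.52 m on, so come and go on the side of the robot
- stand_2: fixed flat grey stand on the middle, in front of the opening of the blue stirrer foot, 52 (x) x 96 (y) x 6 thick, long side roughly left-right; origin at the centre of its underside; equipment stands close behind and overhangs from x = 0.52 m on, so come and go on the side of the robot
- stand_3: fixed flat grey stand on the right, in front of the right leg of the blue stirrer foot, 52 (x) x 96 (y) x 6 thick, long side roughly left-right; origin at the centre of its underside; equipment stands close behind and overhangs from x = 0.52 m on, so come and go on the side of the robot
- tray: fixed red quarantine tray with a dark floor, long side roughly left-right, 136 (y) x 86 (x) outside, 126 x 76 inside, floor 6 above the worktop, walls 18 high; origin at the centre of its underside
- beaker: empty clear beaker, 61 wide, 73 high, stands behind the tray; origin at the centre of its foot; bystander
- weight: cream-coloured check weight 28 wide, 48 high, stands between the left stand and the tray; origin at the centre of its foot; bystander

How it is judged:
By the outcome, as a careful person would: the job done as asked, in the order asked, and still so for the second after the job is handed in, with the robot touching nothing.
It also fails if it takes over 72 s, if anything falls off the work surface, if the arm or the gripper's body presses on something with over 40 N, if the wrist force passes 120 N, or if a joint passes its speed limit or range.

## Working session

There is one attempt and no reset: what is moved stays moved. The work goes in short steps, Python scripts to look and compute and a tool call to move; the robot and the scene stay as the last step left them, time stands still between calls to the robot, and variables do not carry over. Pictures are saved under pics/ and viewed, and the job is handed in when it is done.

Besides the shell and the picture viewer there is one more tool, called after "Call:" as name(argument=value, ...), one argument or row to a line, values as JSON. send_rows: Moves the arm, as the interface text tells. Its arguments: {"type":"object","properties":{"slide":{"type":"array","items":{"type":"array","items":{"type":"number"}}},"yaw":{"type":"array","items":{"type":"number"}},"jaw":{"type":"number"},"newtons":{"type":"number"}},"required":["slide","yaw"]}

```bash
ls; mkdir -p pics
cat > h.py <<'E'
import numpy as np, cv2, sys
from bench import telemetry, cams, robot
from scipy.spatial.transform import Rotation as R
def save(n,im): cv2.imwrite(f'pics/{n}.png', im[...,::-1])
def st():
    s=telemetry.get_state(); return s
def w2c(name):
    c=cams.calibration(name); return c,R.from_rotvec(np.ravel(c['rvec'])).as_matrix(),np.ravel(c['tvec'])
def px2w(name,u,v,d):
    c,M,t=w2c(name); p=np.array([(u-c['cx'])/c['fx']*d,(v-c['cy'])/c['fy']*d,d]); return M.T@(p-t)
def cloud(name,dep):
    c,M,t=w2c(name); v,u=np.mgrid[0:dep.shape[0],0:dep.shape[1]]
    P=np.stack([(u-c['cx'])/c['fx']*dep,(v-c['cy'])/c['fy']*dep,dep],-1); W=(P-t)@M; W[dep<=0]=np.nan; return W
E
python3 - <<'E'
from h import *
for n in ['scene','top']:
    im,d=cams.grab_frame(n); save(n+'0',im); np.savez(f'{n}0.npz',im=im,d=d)
    print(cams.calibration(n))
s=st(); print(s, robot.pinch_z)
E
```

```text
pics
{'fx': 416.62629161032305, 'fy': 416.62629161032305, 'cx': 328.1641526203769, 'cy': 195.795054692452, 'rvec': array([ 1.85701359, -1.04554082,  0.62139575]), 'tvec': array([-0.28036809,  0.2625136 ,  0.86599684])}
{'fx': 410.85144331686945, 'fy': 410.85144331686945, 'cx': 309.9233519809038, 'cy': 199.53013051794056, 'rvec': array([ 2.17215413, -2.17953827,  0.08053264]), 'tvec': array([0.0173082 , 0.53457816, 1.27951398])}
{'clock': 0.1, 'joint_positions': array([ 1.28169307e+00,  3.79383291e-01,  1.73472077e+00, -1.67980106e-06,
        1.02850072e+00, -3.33227658e-02]), 'qd': array([ 0.00046429, -0.00109619, -0.00045004, -0.00187042,  0.00184896,
        0.0013081 ]), 'effort': array([-1.12902959e-03, -7.65036821e+01, -4.35292661e+01,  6.51865359e-02,
        3.99211119e-02,  4.15448062e-05]), 'ee_pos': array([0.17700914, 0.67684208, 0.17753566]), 'ee_rot': array([ 2.96346719e-04,  7.91517347e-01,  6.11146490e-01, -4.10221445e-04]), 'ft_force': array([ 0.61817534,  0.10375446, -0.64125944]), 'ft_torque': array([ 0.01997897,  0.01905119, -0.04182625]), 'width': 0.09121556813270185} 0.0188
```

View pics/scene0.png

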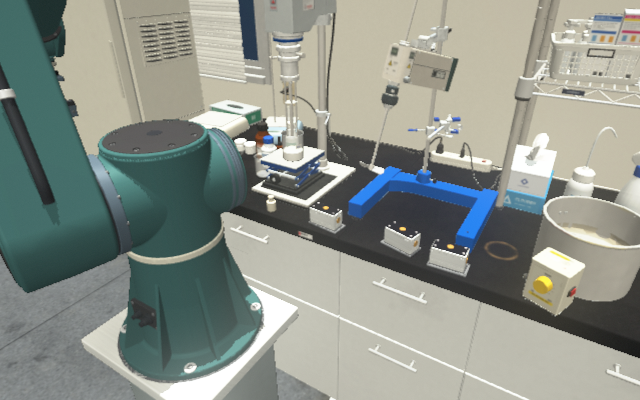

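View pics/top0.png

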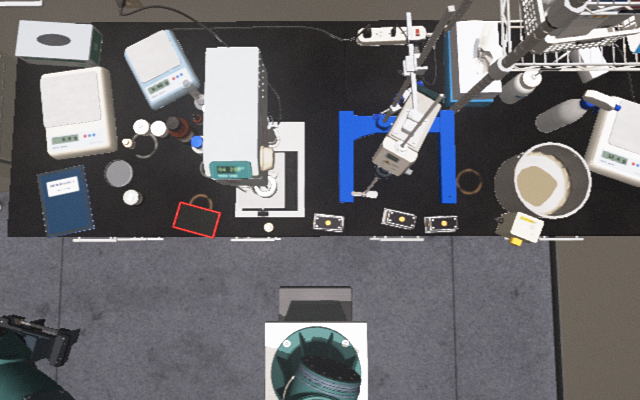

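The top view shows valves at about (329,223), (400,218) and (441,224), the tray at (197,219), the beaker at (202,200) and the weight at (268,227). I'll enlarge and measure.

Run:
```python
from h import *
z=np.load('top0.npz'); im,d=z['im'],z['d']; W=cloud('top',d)
a=cv2.resize(im[195:245,160:240],None,fx=6,fy=6,interpolation=cv2.INTER_CUBIC)
b=cv2.resize(im[195:245,300:465],None,fx=4.8,fy=4.8,interpolation=cv2.INTER_CUBIC)
save('cropA',a);save('cropB',b)
for n,(u0,u1) in dict(v1=(308,350),v2=(375,421),v3=(421,462)).items():
    s=W[200:240,u0:u1].reshape(-1,3)
    top=s[(s[:,2]>.045)&(s[:,2]<.075)&(s[:,0]<.53)]
    r=cv2.minAreaRect(top[:,:2].astype(np.float32)*1000); print(n,len(top),np.median(top[:,2]),r, top[:,:2].mean(0))
s=W[195:243,160:240].reshape(-1,3); c=im[195:243,160:240].reshape(-1,3).astype(int)
red=(c[:,0]>150)&(c[:,1]<80)
t=s[red]; print('tray',len(t),np.nanmedian(t[:,2]),cv2.minAreaRect(t[np.isfinite(t[:,0])][:,:2].astype(np.float32)*1000))
for uv in [(268,227),(202,200),(329,223),(197,219),(290,230)]: print(uv,W[uv[1],uv[0]])
```

```text
v1 372 0.05641651168836348 ((485.58880615234375, -51.05795669555664), (107.7374267578125, 89.26383209228516), 89.62576293945312) [ 0.46449465 -0.03999042]
v2 365 0.05626571471140296 ((471.9826354980469, -263.24859619140625), (84.73968505859375, 40.27478790283203), 76.27804565429688) [ 0.47161414 -0.2624572 ]
v3 420 0.05641216003988481 ((483.94049072265625, -391.5697326660156), (90.5643539428711, 87.4940414428711), 2.4051592350006104) [ 0.46699478 -0.39284687]
tray 209 0.017088449962859645 ((472.916748046875, 377.4071044921875), (136.9176788330078, 86.34928894042969), 74.6716079711914)
(268, 227) [0.44774229 0.14452964 0.05307949]
(202, 200) [0.53594363 0.36315332 0.00325112]
(329, 223) [ 0.45928746 -0.0429983   0.05856456]
(197, 219) [0.47477376 0.37750927 0.00533456]
(290, 230) [0.43871925 0.07958775 0.0034555 ]
```

View pics/cropA.png

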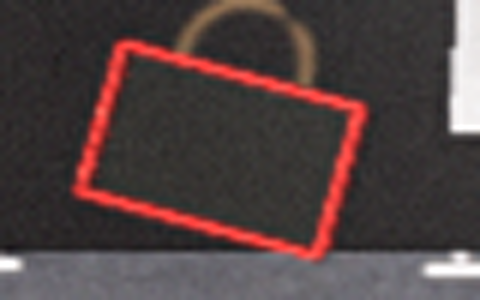

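View pics/cropB.png

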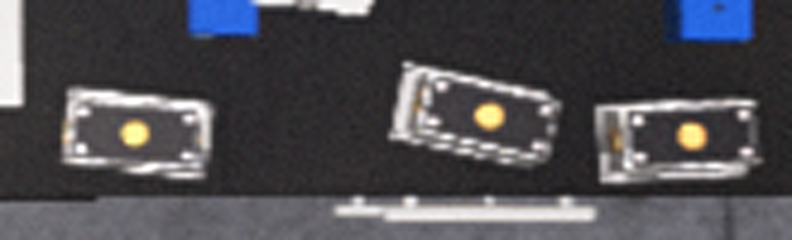

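Run:
```python
from h import *
z=np.load('top0.npz'); im,d=z['im'],z['d']; W=cloud('top',d)
for n,(u0,u1) in dict(v1=(308,350),v2=(375,421),v3=(421,462)).items():
    s=W[200:240,u0:u1].reshape(-1,3)
    top=s[(s[:,2]>.050)&(s[:,2]<.0615)&(s[:,0]<.508)]
    # iterative outlier reject
    for k in range(3):
        m=np.median(top,0); top=top[np.linalg.norm(top[:,:2]-m[:2],axis=1)<.052]
    r=cv2.minAreaRect(top[:,:2].astype(np.float32)*1000); 
    q=top[:,:2]-top[:,:2].mean(0); ev,V=np.linalg.eigh(q.T@q); l=V[:,1]*np.sign(V[1,1])
    print(n,len(top),r,top[:,:2].mean(0),'long',l,np.degrees(np.arctan2(l[1],l[0])))
z=np.load('scene0.npz'); im,d=z['im'],z['d']; W=cloud('scene',d)
for n,(v0,v1,u0,u1) in dict(v1=(195,235,303,350),v2=(215,258,378,425),v3=(232,280,424,475)).items():
    s=W[v0:v1,u0:u1].reshape(-1,3)
    top=s[(s[:,2]>.050)&(s[:,2]<.0615)&(s[:,0]<.508)]
    for k in range(3):
        m=np.median(top,0); top=top[np.linalg.norm(top[:,:2]-m[:2],axis=1)<.052]
    r=cv2.minAreaRect(top[:,:2].astype(np.float32)*1000); 
    q=top[:,:2]-top[:,:2].mean(0); ev,V=np.linalg.eigh(q.T@q); l=V[:,1]*np.sign(V[1,1])
    print('scene',n,len(top),r,top[:,:2].mean(0),np.degrees(np.arctan2(l[1],l[0])))
save('scropB',cv2.resize(im[190:290,240:480],None,fx=3.3,fy=3.3,interpolation=cv2.INTER_CUBIC))
```

```text
v1 340 ((461.04583740234375, -38.59910583496094), (83.14083862304688, 40.0163459777832), 89.62576293945312) [ 0.46107716 -0.03684056] long [0.05926735 0.99824215] 86.60223976106498
v2 342 ((471.95355224609375, -263.2267150878906), (84.76950073242188, 40.17339324951172), 76.12275695800781) [ 0.47178341 -0.26314361] long [0.22719479 0.97384933] 76.86802654622294
v3 344 ((458.6051330566406, -391.47540283203125), (39.946136474609375, 85.17909240722656), 2.4051592350006104) [ 0.45855269 -0.39133435] long [-0.04003753  0.99919818] 92.29459500882247
scene v1 261 ((461.697265625, -40.26203155517578), (83.96340942382812, 41.40278625488281), 83.28441619873047) [ 0.45858211 -0.0421429 ] 87.33876137471195
scene v2 333 ((472.1513366699219, -264.5058898925781), (85.2518310546875, 40.97520065307617), 76.91526794433594) [ 0.46884266 -0.26781883] 77.25660321350178
scene v3 393 ((459.2268981933594, -393.4079284667969), (42.94354248046875, 83.79371643066406), 2.5568463802337646) [ 0.45630206 -0.39553495] 93.1063440711476
```

View pics/scropB.png

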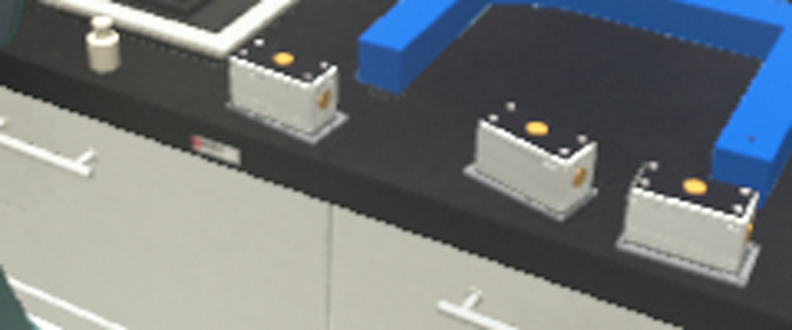

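Run:
```python
from h import *
P=[]
for n in ['top','scene']:
    z=np.load(n+'0.npz'); W=cloud(n,z['d']); 
    P.append(W.reshape(-1,3))
P=np.vstack(P); P=P[np.isfinite(P[:,0])]
for lo,hi in [(.02,.06),(.06,.1),(.1,.16),(.16,.25),(.25,.4),(.4,.6),(.6,1.2)]:
    print('z',lo,hi)
    for y0 in np.arange(-.55,.5,.05):
        s=P[(P[:,1]>=y0)&(P[:,1]<y0+.05)&(P[:,2]>lo)&(P[:,2]<hi)&(P[:,0]>.4)&(P[:,0]<.7)]
        if len(s)>3: print('  y%.2f n%d minx %.3f '%(y0,len(s),np.percentile(s[:,0],3)),end='')
    print()
z=np.load('top0.npz'); im,d=z['im'],z['d']; W=cloud('top',d)
save('topM',cv2.resize(im[20:245,190:460],None,fx=2.6,fy=2.6,interpolation=cv2.INTER_CUBIC))
c,M,t=w2c('top'); print('cam pos',-M.T@t)
```

```text
z 0.02 0.06
  y-0.45 n1709 minx 0.442   y-0.40 n1181 minx 0.439   y-0.35 n154 minx 0.445   y-0.30 n570 minx 0.446   y-0.25 n334 minx 0.457   y-0.15 n732 minx 0.526   y-0.10 n1130 minx 0.441   y-0.05 n475 minx 0.442   y0.00 n611 minx 0.456   y0.05 n1766 minx 0.485   y0.10 n633 minx 0.439   y0.15 n378 minx 0.442   y0.20 n332 minx 0.482   y0.25 n27 minx 0.485   y0.30 n135 minx 0.421   y0.35 n38 minx 0.427   y0.40 n19 minx 0.438 
z 0.06 0.1
  y-0.45 n109 minx 0.456   y-0.40 n58 minx 0.440   y-0.30 n21 minx 0.449   y-0.25 n14 minx 0.464   y-0.15 n49 minx 0.529   y-0.10 n71 minx 0.453   y-0.05 n24 minx 0.446   y0.05 n112 minx 0.521   y0.10 n198 minx 0.483   y0.15 n138 minx 0.480   y0.20 n62 minx 0.515   y0.30 n155 minx 0.603   y0.35 n109 minx 0.624 
z 0.1 0.16
  y0.05 n397 minx 0.505   y0.10 n970 minx 0.504   y0.15 n510 minx 0.487   y0.20 n290 minx 0.504   y0.30 n37 minx 0.685   y0.35 n50 minx 0.686 
z 0.16 0.25
  y-0.20 n105 minx 0.529   y-0.15 n240 minx 0.532   y0.05 n7 minx 0.684   y0.10 n625 minx 0.532   y0.15 n190 minx 0.534 
z 0.25 0.4
  y-0.30 n122 minx 0.664   y-0.25 n157 minx 0.597   y-0.20 n479 minx 0.558   y-0.15 n161 minx 0.553   y0.10 n397 minx 0.540   y0.15 n213 minx 0.537 
z 0.4 0.6
  y-0.30 n301 minx 0.665   y-0.25 n1820 minx 0.568   y-0.20 n2419 minx 0.563   y-0.15 n484 minx 0.579   y0.05 n1377 minx 0.528   y0.10 n1535 minx 0.523   y0.15 n644 minx 0.523 
z 0.6 1.2
  y-0.25 n4 minx 0.644   y-0.20 n125 minx 0.629   y0.05 n850 minx 0.536   y0.10 n3225 minx 0.525   y0.15 n2392 minx 0.527 
cam pos [0.42822004 0.00545513 1.31902511]
```

View pics/topM.png

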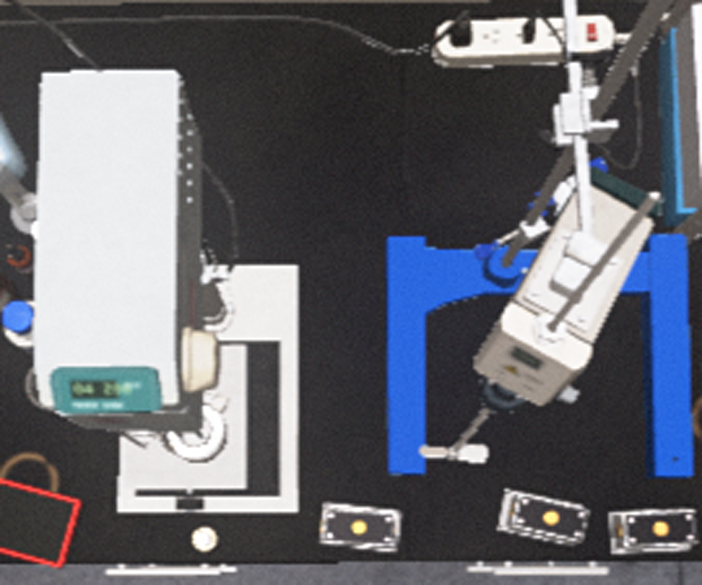

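```bash
cat >> h.py <<'E'
def tool():
    s=st(); q=s['ee_rot']; M=R.from_quat([q[1],q[2],q[3],q[0]]).as_matrix()
    return np.array(s['ee_pos']),M
def plan(*wps, ang=None):
    """wps: (x,y,z,toolx_angle_deg)"""
    p,M=tool(); a0=np.degrees(np.arctan2(M[1,0],M[0,0]))
    print('pos',p.round(4),'ang',a0.round(2),'tilt',M[2,2].round(5))
    for w in wps:
        s=M.T@(np.array(w[:3])-p)/.8; print(w,'slide',s.round(4).tolist(),'yaw',round(-(w[3]-a0)/90,4))
def ft():
    s=st(); print('t %.2f'%s['clock'],'F',np.round(s['ft_force'],2),'T',np.round(s['ft_torque'],3),'w %.4f'%s['width'])
E
python3 - <<'E'
from h import *
plan((.21,.60,.19,70),(.28,.5,.2,60),(.35,.37,.2,46),(.40,.25,.2,32),(.415,.15,.2,18))
E
```

```text
pos [0.177  0.6768 0.1775] ang 75.34 tilt -1.0
(0.21, 0.6, 0.19, 70) slide [-0.0825, 0.0642, -0.0155] yaw 0.0594
(0.28, 0.5, 0.2, 60) slide [-0.1813, 0.1805, -0.0279] yaw 0.1705
(0.35, 0.37, 0.2, 46) slide [-0.3164, 0.3062, -0.0278] yaw 0.3261
(0.4, 0.25, 0.2, 32) slide [-0.4457, 0.4047, -0.0276] yaw 0.4816
(0.415, 0.15, 0.2, 18) slide [-0.5619, 0.4544, -0.0275] yaw 0.6372
```

Call:
send_rows(
  slide=[
    [-0.04,0.032,-0.008],
    [-0.0825,0.064,-0.016],
    [-0.115,0.103,-0.02],
    [-0.148,0.142,-0.024],
    [-0.181,0.18,-0.028],
    [-0.215,0.212,-0.028],
    [-0.249,0.243,-0.028],
    [-0.282,0.275,-0.028],
    [-0.316,0.306,-0.028],
    [-0.36,0.339,-0.028],
    [-0.403,0.372,-0.028],
    [-0.446,0.405,-0.028],
  ],
  yaw=[0.03,0.06,0.1,0.135,0.17,0.21,0.25,0.29,0.326,0.38,0.43,0.48],
  jaw=0.7,
  newtons=40,
)

```text
clock: 1.1
ee_pos: [0.3982, 0.2535, 0.2005]
ee_rot: [0.0, 0.961, 0.275, -0.0]
ft_force: [1.2, -0.4, 0.4]
width: 0.0638
```

Run:
```python
from h import *
ft()
plan((.415,.15,.2,18),(.43,.05,.18,4),(.455,-.03,.15,-4),(.461,-.039,.13,-4))
```

```text
t 1.10 F [ 1.15 -0.37  0.43] T [-0.051 -0.108  0.029] w 0.0638
pos [0.3982 0.2535 0.2005] ang 31.95 tilt -1.0
(0.415, 0.15, 0.2, 18) slide [-0.0506, 0.1209, 0.0006] yaw 0.155
(0.43, 0.05, 0.18, 4) slide [-0.1008, 0.2368, 0.0256] yaw 0.3105
(0.455, -0.03, 0.15, -4) slide [-0.1272, 0.3382, 0.0631] yaw 0.3994
(0.461, -0.039, 0.13, -4) slide [-0.1268, 0.3517, 0.0881] yaw 0.3994
```

Call:
send_rows(
  slide=[
    [-0.017,0.04,0],
    [-0.034,0.08,0],
    [-0.05,0.12,0],
    [-0.067,0.159,0.008],
    [-0.084,0.198,0.017],
    [-0.1,0.236,0.025],
    [-0.109,0.27,0.038],
    [-0.118,0.304,0.05],
    [-0.127,0.338,0.063],
    [-0.127,0.35,0.08],
    [-0.127,0.35,0.08],
  ],
  yaw=[0.05,0.1,0.155,0.207,0.26,0.31,0.34,0.37,0.4,0.4,0.4],
)

```text
clock: 2.02
ee_pos: [0.4604, -0.0374, 0.1346]
ee_rot: [-0.0, 0.999, -0.035, -0.001]
ft_force: [-0.8, -0.4, -0.4]
width: 0.0638
```

Run:
```python
from h import *
ft()
p,M=tool(); c=cams.calibration('wrist'); print(c)
im,d=cams.grab_frame('wrist'); save('w1',im); np.savez('w1.npz',im=im,d=d,p=p,M=M)
plan((.461,-.039,.024,-4))
```

```text
t 2.02 F [-0.79 -0.43 -0.36] T [-0.089  0.058  0.022] w 0.0638
{'fx': 309.70691628693146, 'fy': 309.70691628693146, 'cx': 318.6156355203754, 'cy': 199.72348726199286, 'hand_eye': array([[ 9.99999991e-01, -9.47837484e-05,  9.80755163e-05,
        -1.09416294e-03],
       [ 6.36181690e-05,  9.60201426e-01,  2.79308465e-01,
        -7.94033032e-02],
       [-1.20646154e-04, -2.79308456e-01,  9.60201423e-01,
        -2.06145727e-01],
       [ 0.00000000e+00,  0.00000000e+00,  0.00000000e+00,
         1.00000000e+00]])}
pos [ 0.4602 -0.0363  0.1355] ang -3.95 tilt -1.0
(0.461, -0.039, 0.024, -4) slide [0.0016, 0.0033, 0.1394] yaw 0.0006
```

View pics/w1.png

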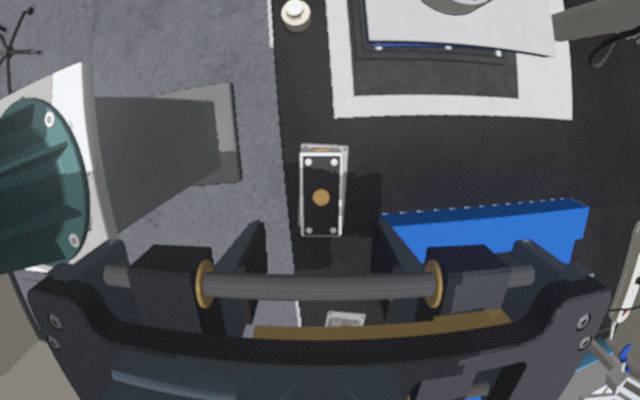

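```bash
cat >> h.py <<'E'
def wcloud(d,p,M):
    c=cams.calibration('wrist'); H=np.array(c['hand_eye']); v,u=np.mgrid[0:d.shape[0],0:d.shape[1]]
    dx=u-c['cx'];dy=v-c['cy'];r=np.hypot(dx,dy)+1e-9;th=r/c['fx']
    P=np.stack([dx/r*np.tan(th)*d,dy/r*np.tan(th)*d,d],-1)
    T=P@H[:3,:3].T+H[:3,3]; W=T@M.T+p; W[d<=0]=np.nan; return W
def topfit(W,box,near,z=(.050,.0605)):
    v0,v1,u0,u1=box; s=W[v0:v1,u0:u1].reshape(-1,3)
    t=s[(s[:,2]>z[0])&(s[:,2]<z[1])]; t=t[np.linalg.norm(t[:,:2]-np.array(near),axis=1)<.055]
    r=cv2.minAreaRect(t[:,:2].astype(np.float32)*1000); q=t[:,:2]-t[:,:2].mean(0); ev,V=np.linalg.eigh(q.T@q); l=V[:,1]*np.sign(V[1,1])
    print(len(t),'z',np.median(t[:,2]).round(4),r,'mean',t[:,:2].mean(0).round(4),'ang',np.degrees(np.arctan2(l[1],l[0])).round(2))
E
python3 - <<'E'
from h import *
z=np.load('w1.npz'); W=wcloud(z['d'],z['p'],z['M'])
topfit(W,(135,245,290,360),(.461,-.039))
im=z['im']; save('w1c',cv2.resize(im[130:250,270:390],None,fx=5,fy=5,interpolation=cv2.INTER_CUBIC))
print(W[197,321])
E
```

```text
3342 z 0.0555 ((461.21051025390625, -37.332759857177734), (82.34475708007812, 39.716949462890625), 85.8860092163086) mean [ 0.4613 -0.0349] ang 85.89
[ 0.46135194 -0.0379326   0.0567831 ]
```

View pics/w1c.png

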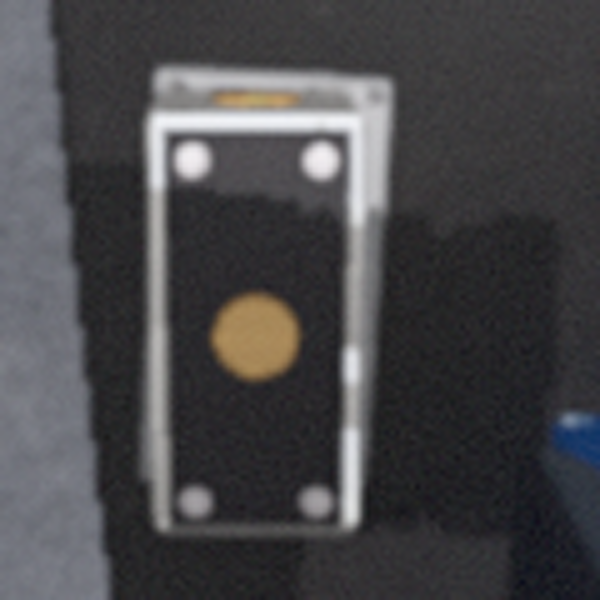

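Call:
send_rows(
  slide=[
    [0.001,0.002,0.02],
    [0.001,0.002,0.045],
    [0.001,0.002,0.07],
    [0.001,0.002,0.095],
    [0.001,0.002,0.115],
    [0.001,0.002,0.13],
    [0.001,0.002,0.139],
    [0.001,0.002,0.139],
    [0.001,0.002,0.139],
  ],
  yaw=[0,0,0,0,0,0,0,0,0],
)

```text
clock: 2.82
ee_pos: [0.4618, -0.037, 0.0258]
ee_rot: [-0.0, 0.999, -0.033, -0.0]
ft_force: [0.2, -0.3, 0.4]
width: 0.0639
```

Call:
send_rows(
  slide=[
    [0,0,0],
    [0,0,0],
    [0,0,0],
    [0,0,0],
    [0,0,0],
    [0,0,0],
    [0,0,0],
  ],
  yaw=[0,0,0,0,0,0,0],
  jaw=0,
  newtons=40,
)

```text
clock: 3.4
ee_pos: [0.4617, -0.0375, 0.0254]
ee_rot: [-0.0, 0.999, -0.034, 0.0]
ft_force: [-0.5, -1.1, 0.6]
width: 0.0205
```

Run:
```python
from h import *
ft()
plan((.461,-.038,.15,-4),(.44,-.02,.15,-4))
```

```text
t 3.40 F [-0.54 -1.06  0.58] T [-0.105  0.019  0.024] w 0.0205
pos [ 0.4617 -0.0375  0.0254] ang -3.86 tilt -1.0
(0.461, -0.038, 0.15, -4) slide [-0.0008, 0.0007, -0.1558] yaw 0.0016
(0.44, -0.02, 0.15, -4) slide [-0.0285, -0.02, -0.1558] yaw 0.0016
```

Run:
```python
from h import *
im,d=cams.grab_frame('wrist'); save('w2',im); ft()
```

```text
t 3.45 F [ 0.11 -0.25 -0.18] T [-0.088  0.037  0.01 ] w 0.0160
```

View pics/w2.png

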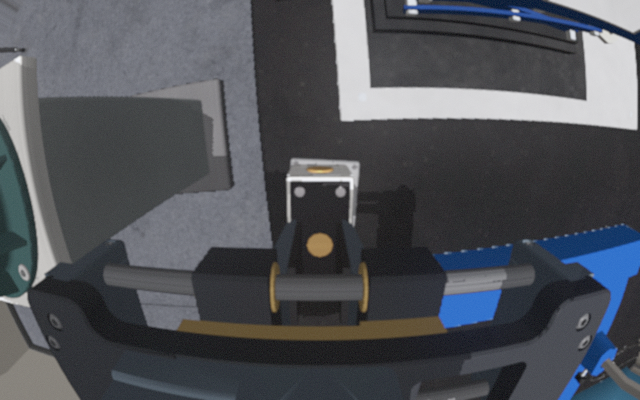

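Run:
```python
from h import *
im=cv2.imread('pics/w2.png')[...,::-1]
save('w2c',cv2.convertScaleAbs(cv2.resize(im[150:340,250:400],None,fx=3.1,fy=3.1,interpolation=cv2.INTER_CUBIC),alpha=1.8,beta=20))
```

```text
(no output)
```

View pics/w2c.png

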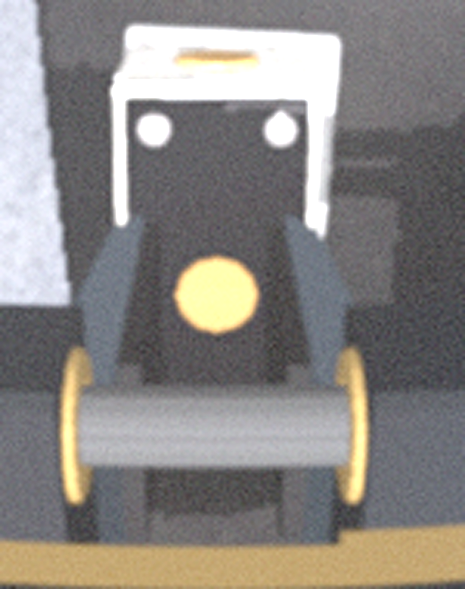

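Run:
```python
from h import *
p,M=tool(); im,d=cams.grab_frame('wrist'); ft(); np.savez('w3.npz',im=im,d=d,p=p,M=M)
save('w3c',cv2.resize(im[150:340,250:400],None,fx=3.1,fy=3.1,interpolation=cv2.INTER_CUBIC))
W=wcloud(d,p,M)
for v in (205,225,235,245,255,262):
    print(v,[(u,)+tuple((W[v,u]*1000).round(0)) for u in range(276,364,6)])
sc,ds=cams.grab_frame('scene'); save('s3',cv2.resize(sc[150:300,240:480],None,fx=3.3,fy=3.3,interpolation=cv2.INTER_CUBIC)); ft()
```

```text
t 3.50 F [-0.42  0.1  -0.47] T [-0.092  0.079  0.045] w 0.0122
205 [(276, np.float64(428.0), np.float64(-27.0), np.float64(-0.0)), (282, np.float64(432.0), np.float64(-28.0), np.float64(-1.0)), (288, np.float64(443.0), np.float64(-13.0), np.float64(51.0)), (294, np.float64(448.0), np.float64(-12.0), np.float64(56.0)), (300, np.float64(451.0), np.float64(-12.0), np.float64(56.0)), (306, np.float64(455.0), np.float64(-12.0), np.float64(55.0)), (312, np.float64(458.0), np.float64(-12.0), np.float64(56.0)), (318, np.float64(462.0), np.float64(-13.0), np.float64(55.0)), (324, np.float64(466.0), np.float64(-13.0), np.float64(54.0)), (330, np.float64(469.0), np.float64(-13.0), np.float64(56.0)), (336, np.float64(473.0), np.float64(-13.0), np.float64(56.0)), (342, np.float64(476.0), np.float64(-14.0), np.float64(55.0)), (348, np.float64(480.0), np.float64(-14.0), np.float64(56.0)), (354, np.float64(488.0), np.float64(-30.0), np.float64(5.0)), (360, np.float64(494.0), np.float64(-32.0), np.float64(-1.0))]
225 [(276, np.float64(426.0), np.float64(-45.0), np.float64(-2.0)), (282, np.float64(431
[... 4030 characters left out ...]
.0)), (306, np.float64(452.0), np.float64(-50.0), np.float64(55.0)), (312, np.float64(456.0), np.float64(-50.0), np.float64(55.0)), (318, np.float64(459.0), np.float64(-50.0), np.float64(55.0)), (324, np.float64(463.0), np.float64(-51.0), np.float64(55.0)), (330, np.float64(467.0), np.float64(-51.0), np.float64(55.0)), (336, np.float64(469.0), np.float64(-25.0), np.float64(104.0)), (342, np.float64(472.0), np.float64(-22.0), np.float64(112.0)), (348, np.float64(474.0), np.float64(-20.0), np.float64(114.0)), (354, np.float64(474.0), np.float64(-6.0), np.float64(143.0)), (360, np.float64(475.0), np.float64(0.0), np.float64(154.0))]
t 3.55 F [ 0.16 -0.11  0.47] T [-0.097  0.011 -0.041] w 0.0081
```

View pics/w3c.png

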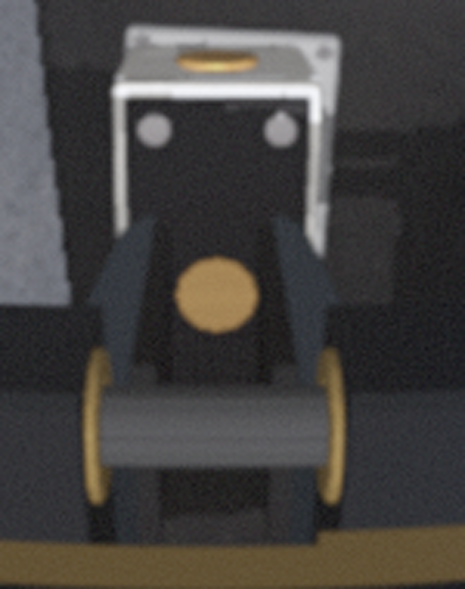

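View pics/s3.png

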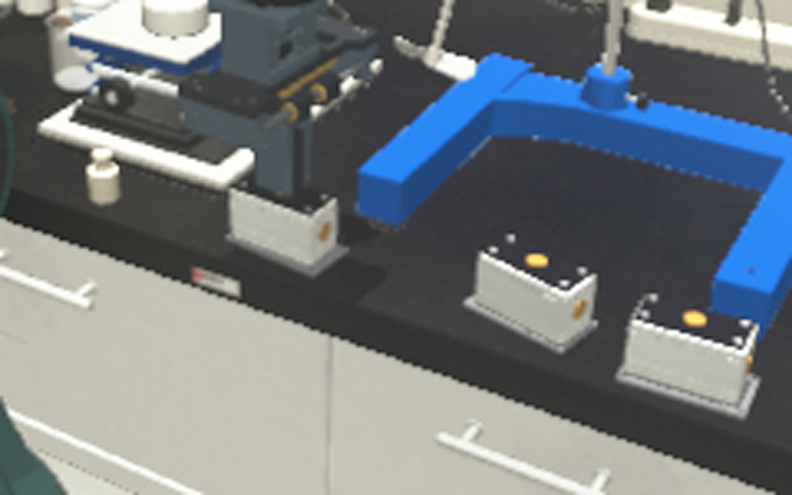

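Run:
```python
from h import *
z=np.load('w1.npz'); im,d,p,M=z['im'],z['d'],z['p'],z['M']; W=wcloud(d,p,M); print(p)
T=(W-p)@M
for u in (245,250,255,260,263,378,382,386,392):
    print(u,[(v,)+tuple((T[v,u]*1000).round(0).astype(int)) for v in range(205,275,6)])
save('w1f',cv2.convertScaleAbs(cv2.resize(im[190:340,200:440],None,fx=3.3,fy=3.3,interpolation=cv2.INTER_CUBIC),alpha=1.8,beta=20))
```

```text
[ 0.46039124 -0.03738334  0.13455448]
245 [(205, np.int64(-292), np.int64(275), np.int64(939)), (211, np.int64(-292), np.int64(299), np.int64(934)), (217, np.int64(-294), np.int64(324), np.int64(935)), (223, np.int64(-296), np.int64(350), np.int64(936)), (229, np.int64(-41), np.int64(-18), np.int64(-52)), (235, np.int64(-40), np.int64(-18), np.int64(-60)), (241, np.int64(-38), np.int64(-17), np.int64(-67)), (247, np.int64(-36), np.int64(-18), np.int64(-75)), (253, np.int64(-35), np.int64(-16), np.int64(-79)), (259, np.int64(-34), np.int64(-16), np.int64(-84)), (265, np.int64(-33), np.int64(-16), np.int64(-89)), (271, np.int64(-33), np.int64(-13), np.int64(-90))]
250 [(205, np.int64(-270), np.int64(275), np.int64(937)), (211, np.int64(-272), np.int64(299), np.int64(937)), (217, np.int64(-274), np.int64(325), np.int64(937)), (223, np.int64(-41), np.int64(-18), np.int64(-42)), (229, np.int64(-38), np.int64(-18), np.int64(-52)), (235, np.int64(-37), np.int64(-18), np.int64(-60)), (241, np.int64(-36), np.int64(-16), np.int64(-64)), (247, np.int64(-35), np.int64(-16), np.int64(-70)), (253,
[... 3821 characters left out ...]
64(31), np.int64(-10), np.int64(-79)), (271, np.int64(31), np.int64(-8), np.int64(-80))]
392 [(205, np.int64(86), np.int64(27), np.int64(137)), (211, np.int64(86), np.int64(34), np.int64(134)), (217, np.int64(79), np.int64(32), np.int64(108)), (223, np.int64(75), np.int64(31), np.int64(88)), (229, np.int64(39), np.int64(-17), np.int64(-51)), (235, np.int64(37), np.int64(-17), np.int64(-59)), (241, np.int64(36), np.int64(-17), np.int64(-66)), (247, np.int64(34), np.int64(-17), np.int64(-72)), (253, np.int64(33), np.int64(-16), np.int64(-78)), (259, np.int64(32), np.int64(-16), np.int64(-85)), (265, np.int64(31), np.int64(-16), np.int64(-90)), (271, np.int64(31), np.int64(-13), np.int64(-90))]
```

View pics/w1f.png

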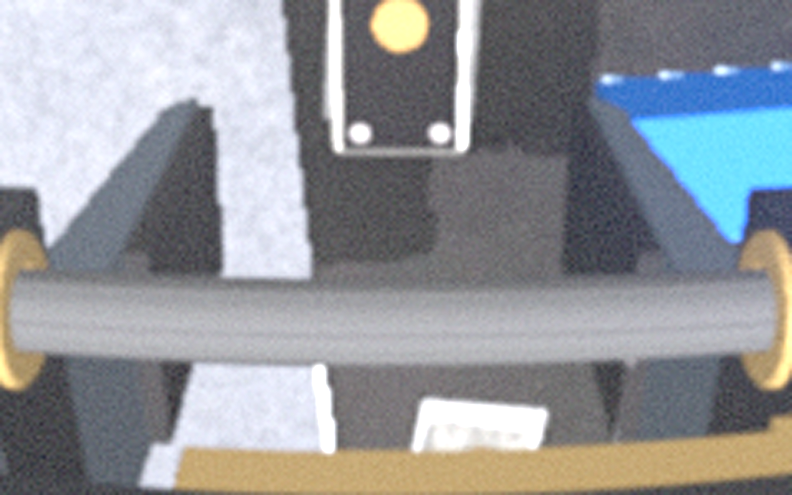

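Run:
```python
from h import *
z=np.load('w1.npz'); W=wcloud(z['d'],z['p'],z['M']); T=((W-z['p'])@z['M']).reshape(-1,3)
for sx in (-1,1):
    s=T[(sx*T[:,0]>.028)&(sx*T[:,0]<.06)&(abs(T[:,1])<.03)&(T[:,2]>-.1)&(T[:,2]<.03)]
    print(sx,len(s),np.sort(s[:,2])[-12:].round(4))
# external check: scene camera now, points of gripper near v1
im,d=cams.grab_frame('scene'); S=cloud('scene',d); ft(); print(tool()[0])
p,M=tool()
s=((S-p)@M).reshape(-1,3); s=s[(abs(s[:,0])<.03)&(abs(s[:,1])<.025)&(s[:,2]<-.02)]
h,e=np.histogram(s[:,2],bins=np.arange(-.16,-.01,.005)); print(list(zip(e.round(3),h)))
# lower bodies wide extents per z
s=((S-p)@M).reshape(-1,3)
for a in np.arange(-.16,-.02,.01):
    q=s[(abs(s[:,0])<.1)&(abs(s[:,1])<.05)&(s[:,2]>a)&(s[:,2]<=a+.01)]
    if len(q): print('toolz %.2f n %d x %.3f..%.3f y %.3f..%.3f'%(a,len(q),q[:,0].min(),q[:,0].max(),q[:,1].min(),q[:,1].max()))
```

```text
-1 2393 [-0.0361 -0.0359 -0.0357 -0.0357 -0.0353 -0.0352 -0.0352 -0.0351 -0.0351
 -0.035  -0.0349 -0.0348]
1 2354 [-0.0358 -0.0357 -0.0357 -0.0356 -0.0355 -0.0354 -0.0353 -0.0352 -0.0352
 -0.0351 -0.0351 -0.035 ]
t 3.60 F [-0.66  0.2  -0.02] T [-0.095  0.032 -0.021] w 0.0041
[ 0.46165197 -0.03747514  0.02529339]
[(np.float64(-0.16), np.int64(12)), (np.float64(-0.155), np.int64(9)), (np.float64(-0.15), np.int64(12)), (np.float64(-0.145), np.int64(16)), (np.float64(-0.14), np.int64(12)), (np.float64(-0.135), np.int64(13)), (np.float64(-0.13), np.int64(4)), (np.float64(-0.125), np.int64(5)), (np.float64(-0.12), np.int64(2)), (np.float64(-0.115), np.int64(4)), (np.float64(-0.11), np.int64(3)), (np.float64(-0.105), np.int64(12)), (np.float64(-0.1), np.int64(15)), (np.float64(-0.095), np.int64(26)), (np.float64(-0.09), np.int64(18)), (np.float64(-0.085), np.int64(22)), (np.float64(-0.08), np.int64(23)), (np.float64(-0.075), np.int64(22)), (np.float64(-0.07), np.int64(25)), (np.float64(-0.065), np.int64(25)), (np.float64(-0.06), np.int64(23)), (np.float64(-0.055), np.int64(24)), (np.float64
[... 276 characters left out ...]
36..0.039
toolz -0.15 n 164 x -0.089..0.089 y -0.037..0.039
toolz -0.14 n 245 x -0.087..0.087 y -0.038..0.042
toolz -0.13 n 175 x -0.082..0.078 y -0.035..0.040
toolz -0.12 n 58 x -0.083..0.079 y -0.037..0.038
toolz -0.11 n 15 x -0.018..0.018 y 0.005..0.019
toolz -0.10 n 41 x -0.018..0.018 y -0.002..0.019
toolz -0.09 n 40 x -0.018..0.017 y -0.002..0.019
toolz -0.08 n 45 x -0.017..0.014 y -0.010..0.019
toolz -0.07 n 50 x -0.016..0.015 y -0.016..0.020
toolz -0.06 n 47 x -0.016..0.015 y -0.015..0.019
toolz -0.05 n 46 x -0.014..0.013 y -0.016..0.019
toolz -0.04 n 168 x -0.021..0.099 y -0.038..0.049
toolz -0.03 n 141 x -0.022..0.093 y -0.039..0.050
toolz -0.02 n 116 x -0.020..0.072 y -0.040..0.049
```

The fingertips sit about 36 mm short of the reported TCP. The wrist depth and the scene camera agree on this, and the jaws closed on air just above the lid. I'll open, then go 36 mm lower.

Call:
send_rows(
  slide=[
    [0,0,-0.006],
    [-0.001,0,-0.0125],
    [-0.001,0,-0.0125],
    [-0.001,0,-0.0125],
    [-0.001,0,-0.0125],
    [-0.001,0,-0.0125],
    [-0.001,0,-0.0125],
    [-0.001,0,-0.0125],
    [-0.001,0,-0.0125],
    [-0.001,0,-0.0125],
    [-0.001,0,-0.0125],
  ],
  yaw=[0,0,0,0,0,0,0,0,0,0,0],
  jaw=0.7,
)

```text
clock: 4.52
ee_pos: [0.4609, -0.0374, 0.0353]
ee_rot: [-0.0, 0.999, -0.034, -0.0]
ft_force: [-0.5, -1.0, 0.2]
width: 0.0636
```

Run:
```python
from h import *
ft()
plan((.461,-.038,-.012,-4))
p,M=tool(); im,d=cams.grab_frame('wrist'); save('w4',im); W=wcloud(d,p,M); topfit(W,(140,280,270,370),(.461,-.039))
```

```text
t 4.52 F [-0.52 -1.03  0.24] T [-0.078  0.06  -0.052] w 0.0636
pos [ 0.4609 -0.0374  0.0353] ang -3.86 tilt -1.0
(0.461, -0.038, -0.012, -4) slide [0.0002, 0.0008, 0.0591] yaw 0.0016
6075 z 0.0555 ((461.6763916015625, -31.276569366455078), (71.25291442871094, 40.39030456542969), 85.54718017578125) mean [ 0.4617 -0.0279] ang 85.79
```

View pics/w4.png

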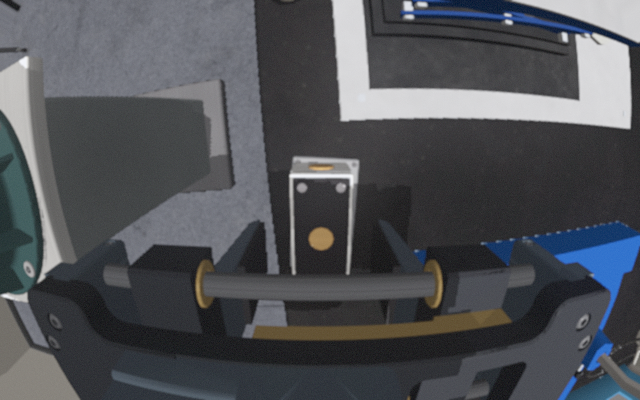

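The valve is undisturbed, with its plug at (320,239) centred between the open fingers. Descending the remaining distance.

Call:
send_rows(
  slide=[
    [0.0005,0.001,0.01],
    [0.0005,0.001,0.025],
    [0.0005,0.001,0.04],
    [0.0005,0.001,0.052],
    [0.0005,0.001,0.059],
    [0.0005,0.001,0.059],
    [0.0005,0.001,0.059],
  ],
  yaw=[0,0,0,0,0,0,0],
)

```text
clock: 5.15
ee_pos: [0.4611, -0.0382, -0.0121]
ee_rot: [-0.0, 0.999, -0.034, -0.0]
ft_force: [1.2, 1.5, 0.9]
width: 0.064
```

Call:
send_rows(
  slide=[
    [0,0,0],
    [0,0,0],
    [0,0,0],
    [0,0,0],
    [0,0,0],
    [0,0,0],
    [0,0,0],
  ],
  yaw=[0,0,0,0,0,0,0],
  jaw=0,
  newtons=40,
)

```text
clock: 5.73
ee_pos: [0.4617, -0.0382, -0.0115]
ee_rot: [0.0, 0.999, -0.034, 0.0]
ft_force: [-0.5, 0.1, 6.4]
width: 0.0397
```

Run:
```python
from h import *
ft()
plan((.461,-.038,.09,-4),(.445,-.02,.09,-4))
```

```text
t 5.73 F [-0.53  0.14  6.42] T [-0.019  0.257  0.089] w 0.0397
pos [ 0.4617 -0.0382 -0.0115] ang -3.86 tilt -1.0
(0.461, -0.038, 0.09, -4) slide [-0.0008, -0.0002, -0.1269] yaw 0.0016
(0.445, -0.02, 0.09, -4) slide [-0.0223, -0.0214, -0.1269] yaw 0.0016
```

Call:
send_rows(
  slide=[
    [0,0,-0.005],
    [0,0,-0.015],
    [0,0,-0.035],
    [0,0,-0.06],
    [-0.005,-0.003,-0.085],
    [-0.01,-0.008,-0.105],
    [-0.016,-0.014,-0.12],
    [-0.02,-0.018,-0.125],
    [-0.02,-0.02,-0.125],
    [-0.02,-0.02,-0.125],
    [-0.02,-0.02,-0.125],
  ],
  yaw=[0,0,0,0,0,0,0,0,0,0,0],
)

```text
clock: 6.65
ee_pos: [0.446, -0.0211, 0.0875]
ee_rot: [-0.0, 0.999, -0.034, -0.0]
ft_force: [0.2, 0.5, -4.1]
width: 0.04
```

Run:
```python
from h import *
ft(); print(tool()[0], st()['ee_rot'])
im,d=cams.grab_frame('scene'); save('s4',cv2.resize(im[150:300,240:480],None,fx=3.3,fy=3.3)); ft()
```

```text
t 6.65 F [ 0.23  0.46 -4.12] T [-0.078  0.045  0.059] w 0.0400
[ 0.44604409 -0.02114625  0.0875249 ] [-1.83379682e-06  9.99438372e-01 -3.35070859e-02 -4.64648857e-04]
t 6.70 F [ 0.47 -0.78 -3.14] T [-0.094  0.088  0.024] w 0.0398
```

View pics/s4.png

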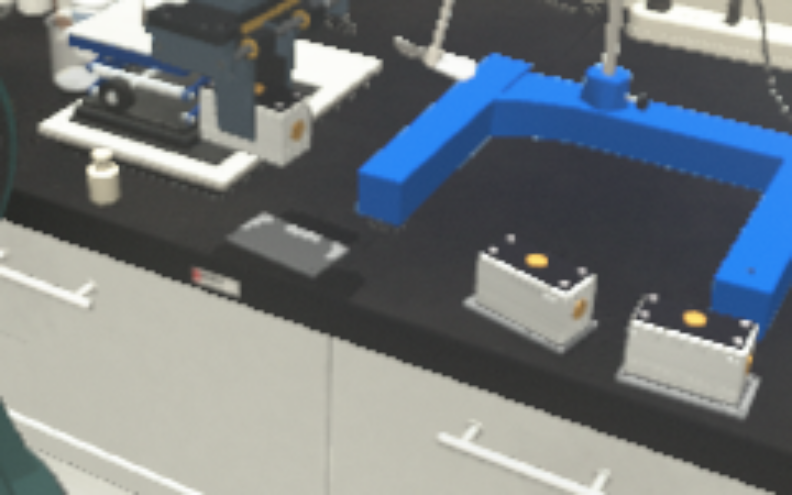

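Call:
send_rows(
  slide=[
    [-0.003,0.003,0],
    [-0.006,0.01,0],
    [-0.01,0.018,0],
    [-0.0125,0.026,0],
    [-0.0125,0.03,0],
    [-0.0125,0.03,0],
    [-0.0125,0.022,0],
    [-0.0125,0.002,0],
    [-0.0125,-0.024,0],
    [-0.0125,-0.05,0],
    [-0.0125,-0.05,0],
    [-0.0125,-0.05,0],
  ],
  yaw=[0,0,0,0,0,0,0,0,0,0,0,0],
)

```text
clock: 7.7
ee_pos: [0.4392, 0.0205, 0.0882]
ee_rot: [-0.0, 0.999, -0.033, 0.0]
ft_force: [-0.4, 0.0, -4.0]
width: 0.0397
```

```bash
cat >> h.py <<'E'
def meas(n=10):
    A=[]
    for i in range(n):
        cams.grab_frame('top'); s=st(); A.append(np.r_[s['ft_force'],s['ft_torque']])
    A=np.array(A); print('t %.2f'%s['clock'],tool()[0].round(4),'F',A[:,:3].mean(0).round(2),'T',A[:,3:].mean(0).round(4),'sem',(A[:,3:].std(0)/np.sqrt(n)).round(4)); print(A[:,3].round(3))
E
python3 - <<'E'
from h import *
meas()
E
```

```text
t 8.20 [0.4391 0.0192 0.0881] F [ 0.02  0.05 -3.61] T [-0.1064  0.0679 -0.0212] sem [0.0109 0.0065 0.0088]
[-0.079 -0.156 -0.138 -0.1   -0.155 -0.097 -0.054 -0.061 -0.127 -0.097]
```

Call:
send_rows(
  slide=[
    [0,0.008,0],
    [0,0.028,0],
    [0,0.054,0],
    [0,0.08,0],
    [0,0.08,0],
    [0,0.08,0],
  ],
  yaw=[0,0,0,0,0,0],
)

```text
clock: 8.7
ee_pos: [0.4347, -0.0454, 0.0881]
ee_rot: [-0.0, 0.999, -0.035, -0.0]
ft_force: [0.6, -0.4, -3.6]
width: 0.0395
```

Run:
```python
from h import *
meas()
```

```text
t 9.20 [ 0.4348 -0.0442  0.0881] F [ 0.07  0.18 -3.4 ] T [-0.1021  0.0476  0.0012] sem [0.0103 0.0063 0.0104]
[-0.146 -0.055 -0.11  -0.037 -0.131 -0.113 -0.084 -0.108 -0.106 -0.132]
```

Call:
send_rows(
  slide=[
    [0,-0.008,0],
    [0,-0.028,0],
    [0,-0.054,0],
    [0,-0.08,0],
    [0,-0.08,0],
    [0,-0.08,0],
  ],
  yaw=[0,0,0,0,0,0],
)

```text
clock: 9.7
ee_pos: [0.4391, 0.0204, 0.0881]
ee_rot: [0.0, 0.999, -0.033, 0.0]
ft_force: [-0.5, 0.1, -3.5]
width: 0.0394
```

Run:
```python
from h import *
meas()
```

```text
t 10.20 [0.4391 0.0191 0.0881] F [-0.2   0.09 -3.57] T [-0.1013  0.0463  0.0072] sem [0.0055 0.0045 0.0101]
[-0.093 -0.084 -0.083 -0.118 -0.076 -0.117 -0.102 -0.09  -0.121 -0.128]
```

Run:
```python
from h import *
plan((.4615,-.038,.0881,-3.86),(.4615,-.038,.02,-3.86),(.4615,-.038,-.0112,-3.86))
```

```text
pos [0.4391 0.0191 0.0881] ang -3.89 tilt -1.0
(0.4615, -0.038, 0.0881, -3.86) slide [0.0328, 0.0694, 0.0001] yaw -0.0003
(0.4615, -0.038, 0.02, -3.86) slide [0.0328, 0.0694, 0.0852] yaw -0.0003
(0.4615, -0.038, -0.0112, -3.86) slide [0.0328, 0.0694, 0.1242] yaw -0.0003
```

Call:
send_rows(
  slide=[
    [0.004,0.006,0],
    [0.012,0.02,0],
    [0.021,0.037,0.008],
    [0.028,0.054,0.022],
    [0.0328,0.065,0.04],
    [0.0328,0.0694,0.06],
    [0.0328,0.0694,0.08],
    [0.0328,0.0694,0.096],
    [0.0328,0.0694,0.108],
    [0.0328,0.0694,0.1145],
    [0.0328,0.0694,0.1185],
    [0.0328,0.0694,0.12],
  ],
  yaw=[0,0,0,0,0,0,0,0,0,0,0,0],
)

```text
clock: 11.2
ee_pos: [0.4617, -0.0378, -0.008]
ee_rot: [-0.0, 0.999, -0.034, -0.0]
ft_force: [-0.6, -0.2, -3.6]
width: 0.0401
```

Call:
send_rows(
  slide=[
    [0,0,0.001],
    [0,0,0.002],
    [0,0,0.003],
    [0,0,0.004],
    [0,0,0.0045],
    [0,0,0.0045],
  ],
  yaw=[0,0,0,0,0,0],
)

```text
clock: 11.7
ee_pos: [0.4616, -0.0377, -0.0114]
ee_rot: [0.0, 0.999, -0.034, 0.0]
ft_force: [-0.2, -0.1, -3.1]
width: 0.04
```

Run:
```python
from h import *
ft(); plan((.4615,-.038,-.0112,-3.86))
```

```text
t 11.70 F [-0.15 -0.1  -3.11] T [-0.053  0.029  0.051] w 0.0400
pos [ 0.4616 -0.0377 -0.0114] ang -3.86 tilt -1.0
(0.4615, -0.038, -0.0112, -3.86) slide [-0.0001, 0.0003, -0.0003] yaw 0.0
```

Call:
send_rows(
  slide=[
    [0,0,0.0005],
    [0,0,0.001],
    [0,0,0.001],
  ],
  yaw=[0,0,0],
)

```text
clock: 11.95
ee_pos: [0.4616, -0.0377, -0.0115]
ee_rot: [-0.0, 0.999, -0.034, -0.0]
ft_force: [-7.8, 0.8, 22.0]
width: 0.0402
```

Call:
send_rows(
  slide=[
    [0,0,-0.0006],
    [0,0,-0.0006],
  ],
  yaw=[0,0],
)

```text
clock: 12.12
ee_pos: [0.4617, -0.0378, -0.0115]
ee_rot: [0.0, 0.999, -0.034, 0.0]
ft_force: [-3.7, -0.5, 8.8]
width: 0.0397
```

Call:
send_rows(
  slide=[
    [0,0,0],
    [0,0,0],
    [0,0,0],
    [0,0,0],
    [0,0,-0.01],
    [0,0,-0.03],
    [0,0,-0.06],
    [0,0,-0.09],
    [0,0,-0.12],
    [0,0,-0.14],
    [0,0,-0.14],
  ],
  yaw=[0,0,0,0,0,0,0,0,0,0,0],
  jaw=0.7,
)

```text
clock: 13.03
ee_pos: [0.4636, -0.038, 0.1038]
ee_rot: [0.0, 0.999, -0.034, 0.003]
ft_force: [0.3, 0.1, 0.7]
width: 0.0637
```

Run:
```python
from h import *
ft()
p,M=tool(); im,d=cams.grab_frame('wrist'); save('w5',im); W=wcloud(d,p,M); topfit(W,(135,245,290,360),(.461,-.039))
plan((.43,-.1,.12,-8),(.43,-.22,.12,-14),(.46,-.2635,.10,-13.7),(.472,-.2635,.08,-13.7))
```

```text
t 13.03 F [0.34 0.07 0.72] T [-0.13   0.084 -0.027] w 0.0637
3996 z 0.0555 ((460.78094482421875, -35.52057647705078), (79.85430908203125, 40.0526237487793), 87.04357147216797) mean [ 0.4611 -0.0331] ang 86.35
pos [ 0.4627 -0.0379  0.1021] ang -3.86 tilt -0.99999
(0.43, -0.1, 0.12, -8) slide [-0.0355, 0.0802, -0.0225] yaw 0.046
(0.43, -0.22, 0.12, -14) slide [-0.0254, 0.2299, -0.0224] yaw 0.1127
(0.46, -0.2635, 0.1, -13.7) slide [0.0156, 0.2816, 0.0027] yaw 0.1094
(0.472, -0.2635, 0.08, -13.7) slide [0.0304, 0.2806, 0.0278] yaw 0.1094
```

View pics/w5.png

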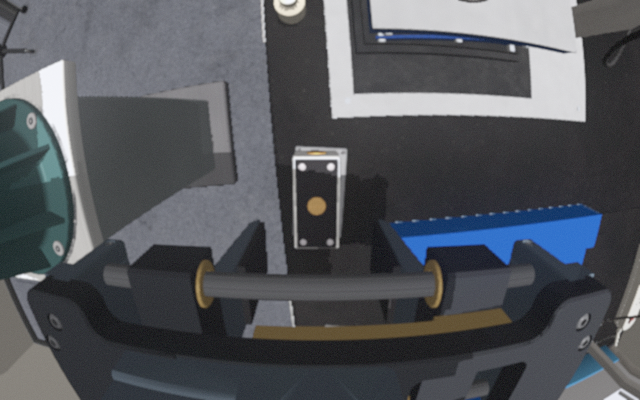

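Call:
send_rows(
  slide=[
    [-0.02,0.02,-0.03],
    [-0.04,0.05,-0.05],
    [-0.045,0.09,-0.06],
    [-0.043,0.13,-0.06],
    [-0.04,0.17,-0.06],
    [-0.034,0.205,-0.06],
    [-0.025,0.235,-0.05],
    [-0.005,0.26,-0.03],
    [0.015,0.28,0],
    [0.03,0.2806,0.015],
    [0.03,0.2806,0.015],
  ],
  yaw=[0.01,0.03,0.046,0.07,0.09,0.105,0.11,0.11,0.11,0.11,0.11],
)

```text
clock: 14.0
ee_pos: [0.4699, -0.2633, 0.0848]
ee_rot: [-0.001, 0.993, -0.12, -0.002]
ft_force: [-0.3, 0.7, -0.5]
width: 0.0637
```

Run:
```python
from h import *
ft()
p,M=tool(); im,d=cams.grab_frame('wrist'); save('w6',im); W=wcloud(d,p,M); topfit(W,(120,245,280,370),(.472,-.2635))
plan((.472,-.2635,-.0115,-13.7))
```

```text
t 14.00 F [-0.32  0.68 -0.52] T [-0.016  0.102  0.078] w 0.0637
4165 z 0.0554 ((473.2519836425781, -257.44091796875), (71.3053207397461, 40.322994232177734), 76.20286560058594) mean [ 0.4738 -0.2551] ang 77.07
pos [ 0.4694 -0.2628  0.0861] ang -13.76 tilt -0.99999
(0.472, -0.2635, -0.0115, -13.7) slide [0.0038, 0.0002, 0.122] yaw -0.0007
```

View pics/w6.png

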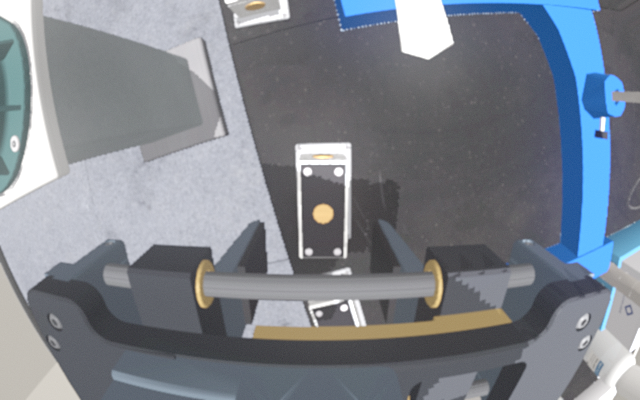

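Call:
send_rows(
  slide=[
    [0.0033,0,0.015],
    [0.0033,0,0.035],
    [0.0033,0,0.06],
    [0.0033,0,0.085],
    [0.0033,0,0.105],
    [0.0033,0,0.117],
    [0.0033,0,0.121],
    [0.0033,0,0.121],
    [0.0033,0,0.121],
  ],
  yaw=[0,0,0,0,0,0,0,0,0],
)

```text
clock: 14.8
ee_pos: [0.4733, -0.2641, -0.0079]
ee_rot: [0.0, 0.993, -0.12, 0.0]
ft_force: [-0.1, 0.1, -0.2]
width: 0.0639
```

Call:
send_rows(
  slide=[
    [0,0,0],
    [0,0,0],
    [0,0,0],
    [0,0,0],
    [0,0,0],
    [0,0,0],
  ],
  yaw=[0,0,0,0,0,0],
  jaw=0,
  newtons=40,
)

```text
clock: 15.3
ee_pos: [0.4732, -0.2641, -0.0082]
ee_rot: [0.0, 0.993, -0.12, 0.0]
ft_force: [-0.6, 0.2, 6.8]
width: 0.0398
```

Run:
```python
from h import *
ft()
plan((.472,-.2635,.0885,-13.7),(.437,-.2635,.0885,-13.7),(.437,-.29,.0885,-13.7))
```

```text
t 15.30 F [-0.59  0.21  6.77] T [0.095 0.357 0.018] w 0.0398
pos [ 0.4732 -0.2641 -0.0082] ang -13.76 tilt -1.0
(0.472, -0.2635, 0.0885, -13.7) slide [-0.0015, -0.0004, -0.1208] yaw -0.0006
(0.437, -0.2635, 0.0885, -13.7) slide [-0.044, 0.01, -0.1208] yaw -0.0006
(0.437, -0.29, 0.0885, -13.7) slide [-0.0362, 0.0422, -0.1208] yaw -0.0006
```

Call:
send_rows(
  slide=[
    [0,0,-0.005],
    [0,0,-0.015],
    [0,0,-0.035],
    [0,0,-0.06],
    [-0.006,0,-0.085],
    [-0.014,0.001,-0.105],
    [-0.024,0.003,-0.118],
    [-0.032,0.005,-0.122],
    [-0.036,0.005,-0.122],
    [-0.036,0.005,-0.122],
    [-0.036,0.005,-0.122],
  ],
  yaw=[0,0,0,0,0,0,0,0,0,0,0],
)

```text
clock: 16.22
ee_pos: [0.4437, -0.2608, 0.0884]
ee_rot: [-0.0, 0.993, -0.12, -0.0]
ft_force: [0.6, 0.9, -3.6]
width: 0.0397
```

Call:
send_rows(
  slide=[
    [0,0.008,0],
    [0,0.028,0],
    [0,0.054,0],
    [0,0.08,0],
    [0,0.08,0],
    [0,0.08,0],
  ],
  yaw=[0,0,0,0,0,0],
)

```text
clock: 16.72
ee_pos: [0.4285, -0.324, 0.0884]
ee_rot: [-0.0, 0.993, -0.12, -0.0]
ft_force: [-0.8, -0.5, -3.6]
width: 0.0398
```

Run:
```python
from h import *
meas()
```

```text
t 17.22 [ 0.4289 -0.323   0.0891] F [ 0.07  0.16 -3.47] T [-0.0933  0.0634  0.0128] sem [0.0087 0.0087 0.0116]
[-0.089 -0.087 -0.103 -0.061 -0.12  -0.066 -0.128 -0.141 -0.081 -0.057]
```

Call:
send_rows(
  slide=[
    [0,-0.008,0],
    [0,-0.028,0],
    [0,-0.054,0],
    [0,-0.08,0],
    [0,-0.08,0],
    [0,-0.08,0],
  ],
  yaw=[0,0,0,0,0,0],
)

```text
clock: 17.72
ee_pos: [0.4443, -0.26, 0.0891]
ee_rot: [0.0, 0.993, -0.119, 0.0]
ft_force: [0.1, -0.3, -3.5]
width: 0.04
```

Run:
```python
from h import *
meas()
plan((.473,-.2641,-.0082,-13.76))
```

```text
t 18.22 [ 0.4439 -0.2612  0.089 ] F [-0.1  -0.23 -3.46] T [-0.0946  0.0549 -0.0211] sem [0.0101 0.0097 0.0066]
[-0.1   -0.123 -0.127 -0.068 -0.103 -0.071 -0.147 -0.095 -0.031 -0.082]
pos [ 0.4439 -0.2612  0.089 ] ang -13.78 tilt -1.0
(0.473, -0.2641, -0.0082, -13.76) slide [0.0361, -0.0052, 0.1215] yaw -0.0002
```

Call:
send_rows(
  slide=[
    [0.006,-0.001,0],
    [0.016,-0.003,0.006],
    [0.026,-0.004,0.018],
    [0.033,-0.005,0.034],
    [0.036,-0.005,0.054],
    [0.036,-0.005,0.074],
    [0.036,-0.005,0.092],
    [0.036,-0.005,0.105],
    [0.036,-0.005,0.113],
    [0.036,-0.005,0.117],
    [0.036,-0.005,0.1185],
    [0.036,-0.005,0.1195],
  ],
  yaw=[0,0,0,0,0,0,0,0,0,0,0,0],
)

```text
clock: 19.22
ee_pos: [0.4733, -0.2642, -0.0063]
ee_rot: [0.0, 0.993, -0.12, 0.0]
ft_force: [0.1, 0.8, -3.5]
width: 0.0401
```

Call:
send_rows(
  slide=[
    [0,0,0.0007],
    [0,0,0.0013],
    [0,0,0.0018],
    [0,0,0.002],
  ],
  yaw=[0,0,0,0],
)

```text
clock: 19.55
ee_pos: [0.4731, -0.2641, -0.0079]
ee_rot: [0.0, 0.993, -0.12, 0.0]
ft_force: [0.4, -0.7, -3.2]
width: 0.0398
```

Call:
send_rows(
  slide=[
    [0,0,0.0003],
    [0,0,0.0005],
    [0,0,0.0005],
  ],
  yaw=[0,0,0],
)

```text
clock: 19.8
ee_pos: [0.4731, -0.264, -0.0081]
ee_rot: [0.0, 0.993, -0.12, 0.0]
ft_force: [-2.2, 1.6, 6.1]
width: 0.0396
```

Call:
send_rows(
  slide=[
    [0,0,0],
    [0,0,0],
    [0,0,0],
    [0,0,0],
    [0,0,-0.01],
    [0,0,-0.03],
    [0,0,-0.06],
    [0,0,-0.09],
    [0,0,-0.12],
    [0,0,-0.125],
    [0,0,-0.125],
  ],
  yaw=[0,0,0,0,0,0,0,0,0,0,0],
  jaw=0.7,
)

```text
clock: 20.72
ee_pos: [0.474, -0.2646, 0.0935]
ee_rot: [0.001, 0.993, -0.12, 0.002]
ft_force: [-0.7, -1.0, -0.2]
width: 0.0637
```

Run:
```python
from h import *
ft()
p,M=tool(); im,d=cams.grab_frame('wrist'); save('w7',im); W=wcloud(d,p,M); topfit(W,(120,245,280,370),(.472,-.2635))
plan((.465,-.33,.1,-5),(.459,-.392,.085,2.4))
```

```text
t 20.72 F [-0.67 -1.   -0.25] T [-0.063  0.111  0.005] w 0.0637
4072 z 0.0554 ((472.88958740234375, -259.8595275878906), (75.92861938476562, 40.08781051635742), 77.0964584350586) mean [ 0.4736 -0.2575] ang 76.55
pos [ 0.4732 -0.2641  0.0921] ang -13.76 tilt -1.0
(0.465, -0.33, 0.1, -5) slide [0.0096, 0.0824, -0.0099] yaw -0.0973
(0.459, -0.392, 0.085, 2.4) slide [0.0207, 0.1595, 0.0089] yaw -0.1795
```

View pics/w7.png

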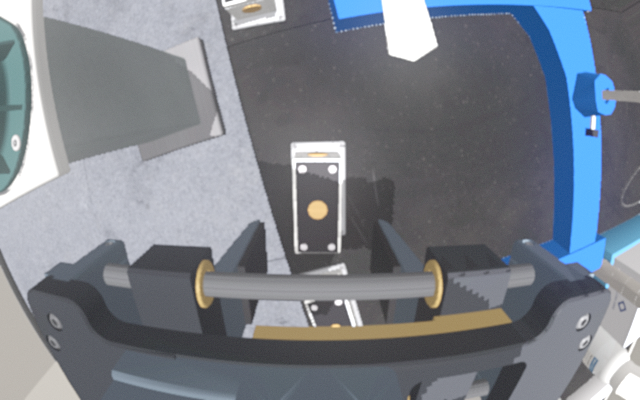

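Valve 2 is back flat on its stand (lid z 0.055), with its plug at (318,210). On to valve 3.

Call:
send_rows(
  slide=[
    [0.002,0.015,0],
    [0.005,0.045,0],
    [0.01,0.08,0],
    [0.014,0.115,0],
    [0.019,0.145,0.003],
    [0.0207,0.1595,0.0065],
    [0.0207,0.1595,0.0065],
  ],
  yaw=[-0.025,-0.06,-0.1,-0.14,-0.17,-0.18,-0.18],
)

```text
clock: 21.35
ee_pos: [0.4576, -0.3932, 0.0844]
ee_rot: [-0.001, 1.0, 0.021, -0.001]
ft_force: [-0.1, 0.7, -0.4]
width: 0.0639
```

Run:
```python
from h import *
ft()
p,M=tool(); im,d=cams.grab_frame('wrist'); save('w8',im); W=wcloud(d,p,M); topfit(W,(120,245,280,370),(.459,-.392)); print(W[210:216,315:325].reshape(-1,3).mean(0))
plan((.459,-.392,-.01,2.4))
```

```text
t 21.35 F [-0.13  0.72 -0.38] T [-0.116  0.054  0.028] w 0.0639
4205 z 0.0554 ((458.4869384765625, -386.51788330078125), (40.64043426513672, 71.79864501953125), 2.1674911975860596) mean [ 0.4581 -0.3841] ang 92.69
[ 0.45721925 -0.39228669  0.05676522]
pos [ 0.4577 -0.3919  0.0846] ang 2.34 tilt -1.0
(0.459, -0.392, -0.01, 2.4) slide [0.0018, 0.0004, 0.1182] yaw -0.0007
```

View pics/w8.png

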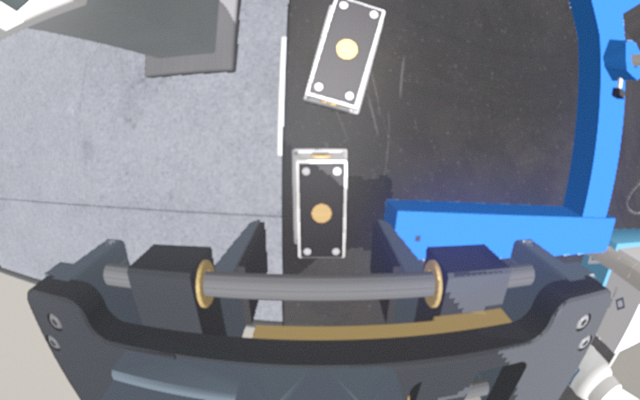

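Call:
send_rows(
  slide=[
    [0.0012,0,0.015],
    [0.0012,0,0.035],
    [0.0012,0,0.06],
    [0.0012,0,0.085],
    [0.0012,0,0.103],
    [0.0012,0,0.113],
    [0.0012,0,0.117],
    [0.0012,0,0.117],
    [0.0012,0,0.117],
  ],
  yaw=[0,0,0,0,0,0,0,0,0],
)

```text
clock: 22.15
ee_pos: [0.46, -0.3919, -0.0069]
ee_rot: [0.0, 1.0, 0.021, 0.0]
ft_force: [0.7, -0.2, 0.7]
width: 0.0637
```

Call:
send_rows(
  slide=[
    [0,0,0],
    [0,0,0],
    [0,0,0],
    [0,0,0],
    [0,0,0],
    [0,0,0],
  ],
  yaw=[0,0,0,0,0,0],
  jaw=0,
  newtons=40,
)

```text
clock: 22.65
ee_pos: [0.4598, -0.392, -0.0069]
ee_rot: [0.0, 1.0, 0.021, 0.0]
ft_force: [-2.4, 1.4, 5.7]
width: 0.0396
```

Call:
send_rows(
  slide=[
    [0,0,-0.005],
    [0,0,-0.015],
    [0,0,-0.035],
    [0,0,-0.06],
    [-0.006,0,-0.085],
    [-0.012,0,-0.105],
    [-0.018,0,-0.118],
    [-0.02,0,-0.122],
    [-0.02,0,-0.122],
    [-0.02,0,-0.122],
  ],
  yaw=[0,0,0,0,0,0,0,0,0,0],
)

```text
clock: 23.48
ee_pos: [0.4434, -0.3922, 0.0897]
ee_rot: [-0.0, 1.0, 0.021, -0.0]
ft_force: [0.1, -0.2, -3.9]
width: 0.0398
```

Call:
send_rows(
  slide=[
    [0,0.008,0],
    [0,0.028,0],
    [0,0.054,0],
    [0,0.08,0],
    [0,0.08,0],
    [0,0.08,0],
  ],
  yaw=[0,0,0,0,0,0],
)

```text
clock: 23.98
ee_pos: [0.4462, -0.4579, 0.0894]
ee_rot: [-0.0, 1.0, 0.021, -0.0]
ft_force: [-0.2, 0.6, -3.2]
width: 0.0396
```

Run:
```python
from h import *
meas()
```

```text
t 24.48 [ 0.4465 -0.4562  0.0903] F [ 0.04  0.01 -3.69] T [-0.0813  0.0291  0.0032] sem [0.0088 0.0098 0.0058]
[-0.058 -0.075 -0.051 -0.067 -0.125 -0.062 -0.137 -0.098 -0.078 -0.062]
```

Call:
send_rows(
  slide=[
    [0,-0.008,0],
    [0,-0.028,0],
    [0,-0.054,0],
    [0,-0.08,0],
    [0,-0.08,0],
    [0,-0.08,0],
  ],
  yaw=[0,0,0,0,0,0],
)

```text
clock: 24.98
ee_pos: [0.4435, -0.3909, 0.0903]
ee_rot: [-0.0, 1.0, 0.022, -0.0]
ft_force: [0.4, -0.7, -3.2]
width: 0.0397
```

Run:
```python
from h import *
meas()
```

```text
t 25.48 [ 0.4436 -0.3927  0.0901] F [-0.11 -0.27 -3.69] T [-0.0921  0.0443  0.0055] sem [0.0082 0.0075 0.0078]
[-0.104 -0.112 -0.065 -0.043 -0.114 -0.086 -0.102 -0.093 -0.135 -0.067]
```

Call:
send_rows(
  slide=[
    [0,0.008,0],
    [0,0.026,0],
    [0,0.06,0],
    [0,0.096,0],
    [0,0.096,0],
    [0,0.096,0],
  ],
  yaw=[0,0,0,0,0,0],
)

```text
clock: 25.98
ee_pos: [0.4468, -0.4715, 0.0901]
ee_rot: [0.0, 1.0, 0.02, 0.0]
ft_force: [-0.4, -0.1, -2.9]
width: 0.0397
```

Run:
```python
from h import *
meas(14)
```

```text
t 26.68 [ 0.447  -0.4692  0.0903] F [ 0.17  0.29 -3.96] T [-0.034   0.0448  0.0176] sem [0.0087 0.0105 0.0043]
[-0.039 -0.007 -0.037 -0.065 -0.054 -0.067 -0.101 -0.042 -0.02   0.001
  0.007 -0.001 -0.061  0.013]
```

Call:
send_rows(
  slide=[
    [0,-0.008,0],
    [0,-0.026,0],
    [0,-0.06,0],
    [0,-0.096,0],
    [0,-0.096,0],
    [0,-0.096,0],
  ],
  yaw=[0,0,0,0,0,0],
)

```text
clock: 27.18
ee_pos: [0.4434, -0.3903, 0.0902]
ee_rot: [-0.0, 1.0, 0.022, -0.0]
ft_force: [0.1, 0.1, -3.2]
width: 0.0397
```

Run:
```python
from h import *
meas(14)
```

```text
t 27.88 [ 0.4436 -0.3925  0.0902] F [ 0.14 -0.16 -3.54] T [-0.0961  0.044  -0.0004] sem [0.0101 0.0085 0.006 ]
[-0.117 -0.134 -0.08  -0.078 -0.073 -0.165 -0.077 -0.087 -0.121 -0.103
 -0.079  0.001 -0.097 -0.133]
```

Call:
send_rows(
  slide=[
    [0,0.008,0],
    [0,0.026,0],
    [0,0.06,0],
    [0,0.098,0],
    [0,0.098,0],
    [0,0.098,0],
  ],
  yaw=[0,0,0,0,0,0],
)

```text
clock: 28.38
ee_pos: [0.447, -0.4733, 0.0902]
ee_rot: [0.0, 1.0, 0.021, 0.0]
ft_force: [0.2, -0.2, -4.2]
width: 0.0396
```

Run:
```python
from h import *
meas(16)
```

```text
t 29.18 [ 0.447  -0.4708  0.0902] F [ 0.24  0.16 -3.68] T [-0.0444  0.0436 -0.0061] sem [0.0079 0.0059 0.0078]
[ 0.007 -0.009 -0.016  0.021 -0.051 -0.045 -0.075 -0.035 -0.041 -0.048
 -0.068 -0.083 -0.032 -0.07  -0.078 -0.087]
```

Call:
send_rows(
  slide=[
    [0,-0.008,0],
    [0,-0.026,0],
    [0,-0.06,0],
    [0,-0.098,0],
    [0,-0.098,0],
    [0,-0.098,0],
  ],
  yaw=[0,0,0,0,0,0],
)

```text
clock: 29.68
ee_pos: [0.4433, -0.3901, 0.0902]
ee_rot: [-0.0, 1.0, 0.022, -0.0]
ft_force: [0.6, -0.3, -3.5]
width: 0.0396
```

Run:
```python
from h import *
meas(16)
```

```text
t 30.48 [ 0.4436 -0.3925  0.0902] F [-0.12 -0.13 -3.77] T [-0.0947  0.03   -0.0089] sem [0.0076 0.0059 0.0074]
[-0.121 -0.109 -0.132 -0.085 -0.062 -0.125 -0.041 -0.049 -0.078 -0.087
 -0.143 -0.095 -0.08  -0.074 -0.095 -0.14 ]
```

Call:
send_rows(
  slide=[
    [0,0.006,0],
    [0,0.018,0],
    [0,0.034,0],
    [0,0.054,0],
    [0,0.074,0],
    [0,0.092,0],
    [0,0.106,0],
    [0,0.114,0],
    [0,0.118,0],
    [0,0.118,0],
  ],
  yaw=[0,0,0,0,0,0,0,0,0,0],
)

```text
clock: 31.32
ee_pos: [0.4476, -0.4873, 0.09]
ee_rot: [-0.0, 1.0, 0.021, -0.0]
ft_force: [0.1, 0.0, -2.9]
width: 0.0401
```

Call:
send_rows(
  slide=[
    [0,-0.006,0],
    [0,-0.021,0],
    [0,-0.046,0],
    [0,-0.08,0],
    [0,-0.118,0],
    [0,-0.118,0],
    [0,-0.118,0],
    [0,-0.118,0],
  ],
  yaw=[0,0,0,0,0,0,0,0],
)

```text
clock: 31.98
ee_pos: [0.4439, -0.3917, 0.0906]
ee_rot: [0.0, 1.0, 0.022, 0.0]
ft_force: [0.2, -0.3, -4.0]
width: 0.0396
```

Run:
```python
from h import *
meas(16)
```

```text
t 32.78 [ 0.4437 -0.3925  0.0902] F [-0.01 -0.26 -3.66] T [-0.1394  0.0441  0.0064] sem [0.0079 0.0071 0.0088]
[-0.055 -0.146 -0.148 -0.144 -0.205 -0.152 -0.181 -0.148 -0.12  -0.139
 -0.118 -0.161 -0.146 -0.122 -0.115 -0.131]
```

Call:
send_rows(
  slide=[
    [0,0.006,0],
    [0,0.021,0],
    [0,0.046,0],
    [0,0.08,0],
    [0,0.118,0],
    [0,0.118,0],
    [0,0.118,0],
    [0,0.118,0],
  ],
  yaw=[0,0,0,0,0,0,0,0],
)

```text
clock: 33.45
ee_pos: [0.4473, -0.4871, 0.0898]
ee_rot: [-0.0, 1.0, 0.021, -0.0]
ft_force: [-0.1, 0.0, -3.1]
width: 0.04
```

Run:
```python
from h import *
meas(16)
```

```text
t 34.25 [ 0.4477 -0.4868  0.0902] F [ 0.22 -0.04 -3.87] T [-0.0898  0.038  -0.0032] sem [0.0084 0.009  0.0097]
[-0.1   -0.07  -0.079 -0.083 -0.041 -0.114 -0.12  -0.164 -0.072 -0.099
 -0.065 -0.158 -0.067 -0.064 -0.086 -0.056]
```

Valve 3 is the loose one: the moment swung between −0.034 and −0.139 N·m, always in the direction of the stop. Before carrying it over, I'll look at the tray and beaker area.

Run:
```python
from h import *
z=np.load('top0.npz'); im=z['im']
save('cropT',cv2.convertScaleAbs(cv2.resize(im[120:245,95:275],None,fx=4.4,fy=4.4,interpolation=cv2.INTER_CUBIC),alpha=1.6,beta=30))
im=np.load('scene0.npz')['im']
save('cropT2',cv2.convertScaleAbs(cv2.resize(im[90:240,200:340],None,fx=4,fy=4,interpolation=cv2.INTER_CUBIC),alpha=1.3,beta=20))
```

```text
(no output)
```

View pics/cropT.png

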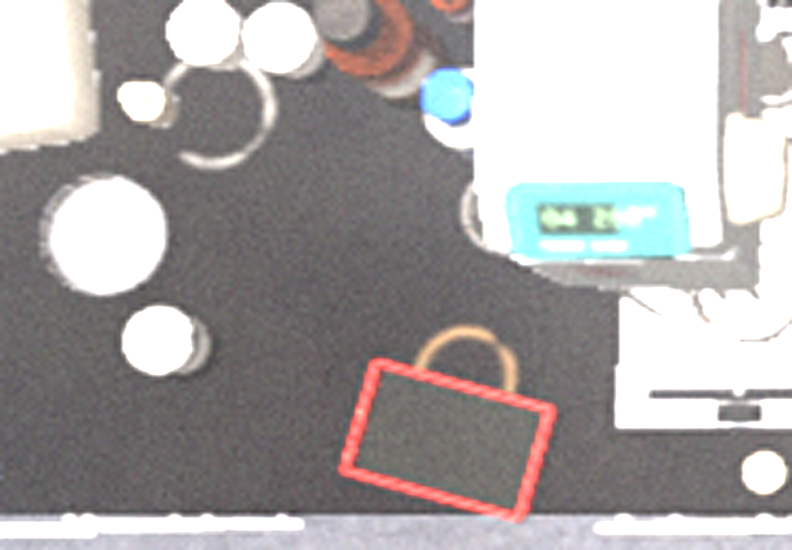

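View pics/cropT2.png

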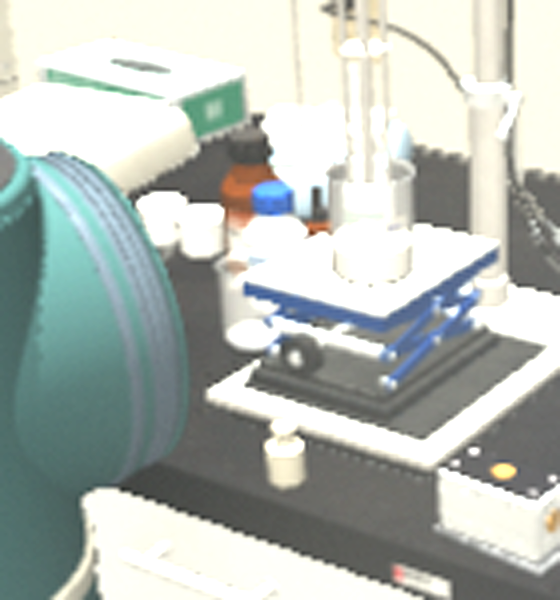

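Run:
```python
from h import *
print(px2w('top',204,169,1.25))
plan((.44,-.45,.11,2),(.43,-.36,.15,-4),(.425,-.26,.15,-10),(.425,-.2,.15,-12),(.43,-.13,.15,-15.3))
```

```text
[0.62398911 0.33700836 0.08341538]
pos [ 0.4477 -0.4868  0.0902] ang 2.45 tilt -1.0
(0.44, -0.45, 0.11, 2) slide [-0.0077, -0.0464, -0.0247] yaw 0.005
(0.43, -0.36, 0.15, -4) slide [-0.0153, -0.1593, -0.0747] yaw 0.0716
(0.425, -0.26, 0.15, -10) slide [-0.0163, -0.2845, -0.0747] yaw 0.1383
(0.425, -0.2, 0.15, -12) slide [-0.0131, -0.3594, -0.0747] yaw 0.1605
(0.43, -0.13, 0.15, -15.3) slide [-0.0031, -0.4465, -0.0747] yaw 0.1972
```

Call:
send_rows(
  slide=[
    [-0.001,-0.008,-0.006],
    [-0.004,-0.025,-0.018],
    [-0.009,-0.05,-0.035],
    [-0.012,-0.085,-0.052],
    [-0.014,-0.122,-0.067],
    [-0.0155,-0.16,-0.0747],
    [-0.016,-0.203,-0.0747],
    [-0.016,-0.246,-0.0747],
    [-0.016,-0.288,-0.0747],
    [-0.014,-0.33,-0.0747],
    [-0.011,-0.372,-0.0747],
    [-0.008,-0.41,-0.0747],
  ],
  yaw=[0,0.003,0.01,0.025,0.05,0.07,0.095,0.12,0.14,0.155,0.17,0.185],
)

```text
clock: 35.25
ee_pos: [0.4267, -0.1574, 0.1503]
ee_rot: [0.0, 0.992, -0.124, 0.0]
ft_force: [0.7, -0.6, -3.4]
width: 0.0399
```

Run:
```python
from h import *
ft()
plan((.435,-.1,.15,-15.3),(.44,0,.15,-15.3),(.432,.06,.15,-15.3),(.42,.12,.15,-15.3),(.415,.2,.15,-15.3),(.43,.28,.15,-15.3))
```

```text
t 35.25 F [ 0.69 -0.57 -3.45] T [-0.095 -0.017 -0.006] w 0.0399
pos [ 0.4267 -0.1574  0.1503] ang -14.28 tilt -1.0
(0.435, -0.1, 0.15, -15.3) slide [-0.0076, -0.0721, 0.0004] yaw 0.0113
(0.44, 0, 0.15, -15.3) slide [-0.0324, -0.1948, 0.0004] yaw 0.0113
(0.432, 0.06, 0.15, -15.3) slide [-0.0606, -0.265, 0.0004] yaw 0.0113
(0.42, 0.12, 0.15, -15.3) slide [-0.0936, -0.334, 0.0004] yaw 0.0113
(0.415, 0.2, 0.15, -15.3) slide [-0.1243, -0.4293, 0.0003] yaw 0.0113
(0.43, 0.28, 0.15, -15.3) slide [-0.1308, -0.5309, 0.0003] yaw 0.0113
```

Call:
send_rows(
  slide=[
    [-0.004,-0.036,0],
    [-0.008,-0.072,0],
    [-0.016,-0.113,0],
    [-0.024,-0.154,0],
    [-0.032,-0.195,0],
    [-0.046,-0.23,0],
    [-0.06,-0.265,0],
    [-0.077,-0.3,0],
    [-0.0936,-0.334,0],
    [-0.105,-0.367,0],
    [-0.115,-0.4,0],
    [-0.1243,-0.429,0],
  ],
  yaw=[0.004,0.008,0.0113,0.0113,0.0113,0.0113,0.0113,0.0113,0.0113,0.0113,0.0113,0.0113],
)

```text
clock: 36.25
ee_pos: [0.4145, 0.1995, 0.1505]
ee_rot: [-0.0, 0.991, -0.132, 0.0]
ft_force: [0.2, -0.4, -3.9]
width: 0.0397
```

Run:
```python
from h import *
ft()
plan((.43,.28,.15,-15.3),(.445,.33,.15,-15.3),(.473,.3774,.13,-15.3),(.473,.3774,.11,-15.3))
```

```text
t 36.25 F [ 0.17 -0.4  -3.9 ] T [-0.106  0.003 -0.029] w 0.0397
pos [0.4145 0.1995 0.1505] ang -15.19 tilt -1.0
(0.43, 0.28, 0.15, -15.3) slide [-0.0077, -0.1022, 0.0006] yaw 0.0012
(0.445, 0.33, 0.15, -15.3) slide [-0.006, -0.1674, 0.0007] yaw 0.0012
(0.473, 0.3774, 0.13, -15.3) slide [0.0123, -0.2338, 0.0257] yaw 0.0012
(0.473, 0.3774, 0.11, -15.3) slide [0.0123, -0.2338, 0.0507] yaw 0.0012
```

Call:
send_rows(
  slide=[
    [-0.003,-0.034,0],
    [-0.006,-0.068,0],
    [-0.008,-0.102,0],
    [-0.007,-0.135,0],
    [-0.006,-0.167,0.002],
    [0.001,-0.195,0.01],
    [0.007,-0.218,0.018],
    [0.011,-0.231,0.024],
    [0.0123,-0.2338,0.026],
    [0.0123,-0.2338,0.026],
    [0.0123,-0.2338,0.026],
  ],
  yaw=[0,0,0,0,0,0,0,0,0,0,0],
)

```text
clock: 37.17
ee_pos: [0.4732, 0.3748, 0.1292]
ee_rot: [0.0, 0.991, -0.133, -0.0]
ft_force: [-0.4, -0.2, -3.9]
width: 0.0399
```

Run:
```python
from h import *
ft()
p,M=tool(); im,d=cams.grab_frame('wrist'); save('w9',im); np.savez('w9.npz',im=im,d=d,p=p,M=M)
W=wcloud(d,p,M); c=im.astype(int); red=(c[...,0]>110)&(c[...,1]<70)&(c[...,2]<80)&np.isfinite(W[...,0])&(W[...,2]<.04)&(W[...,2]>0)
print(red.sum()); t=W[red]; print(cv2.minAreaRect(t[:,:2].astype(np.float32)*1000), t[:,2].max())
im2,d2=cams.grab_frame('top'); save('t9',cv2.resize(im2[150:245,130:290],None,fx=4.8,fy=4.8))
plan((.473,.3774,-.005,-15.3))
```

```text
t 37.17 F [-0.43 -0.15 -3.93] T [-0.1    0.102  0.014] w 0.0399
0Traceback (most recent call last):
  File "<stdin>", line 5, in <module>
    return umr_maximum(a, axis, None, out, keepdims, initial, where)
ValueError: zero-size array to reduction operation maximum which has no identity
```

View pics/w9.png

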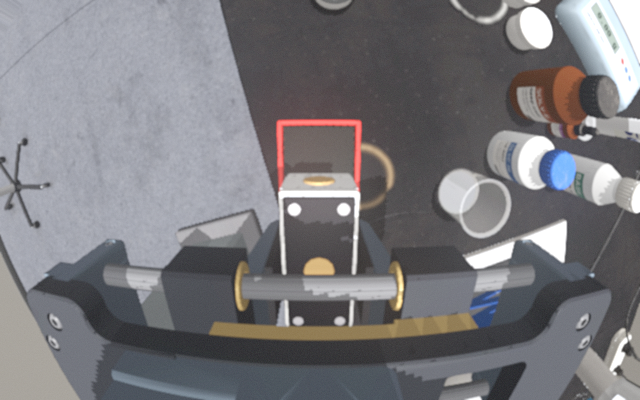

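The wrist view shows the tray's far end (edges at u≈279 and 360, end at v≈122) parallel to the held valve. The beaker is well clear at (475,203).

Run:
```python
from h import *
z=np.load('w9.npz'); im,d,p,M=z['im'],z['d'],z['p'],z['M']; W=wcloud(d,p,M); T=(W-p)@M
c=im.astype(int); red=(c[...,0]>90)&(c[...,0]>2*c[...,1])&(c[...,0]>2*c[...,2]); red[:,:265]=0; red[:,375:]=0; red[:110]=0; red[185:]=0
print(red.sum(), np.nanmedian(W[red][:,2]))
t=T[red]; tw=W[red]; ok=(tw[:,2]>.010)&(tw[:,2]<.024); t=t[ok]; tw=tw[ok]
end=t[:,1].min(); print('end outer y tool mm',np.percentile(t[:,1],[0,1,3])*1000)
side=t[t[:,1]>np.percentile(t[:,1],1)+.012]
for s in (side[side[:,0]<0],side[side[:,0]>0]): print(len(s),np.median(s[:,0])*1000,np.polyfit(s[:,1],s[:,0],1))
im2,d2=cams.grab_frame('top'); save('t9',cv2.resize(im2[150:245,130:290],None,fx=4.8,fy=4.8))
plan((.473,.3774,-.005,-15.3))
```

```text
796 0.016038950753323927
end outer y tool mm [-71.18135099 -71.13179149 -71.09064715]
188 -40.861228798859145 [-0.00508772 -0.04153023]
151 37.339923255521974 [-0.01016899  0.03803466]
pos [0.4734 0.3748 0.1295] ang -15.25 tilt -1.0
(0.473, 0.3774, -0.005, -15.3) slide [-0.0013, -0.003, 0.1682] yaw 0.0005
```

View pics/t9.png

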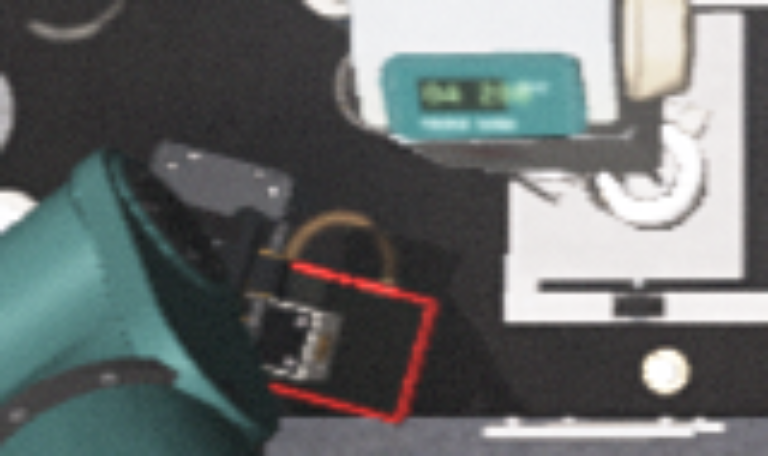

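Call:
send_rows(
  slide=[
    [-0.001,-0.002,0.006],
    [-0.002,-0.004,0.02],
    [-0.002,-0.004,0.042],
    [-0.002,-0.004,0.068],
    [-0.002,-0.004,0.094],
    [-0.002,-0.004,0.118],
    [-0.002,-0.004,0.138],
    [-0.002,-0.004,0.152],
    [-0.002,-0.004,0.16],
    [-0.002,-0.004,0.164],
    [-0.002,-0.004,0.1665],
    [-0.002,-0.004,0.168],
  ],
  yaw=[0,0,0,0,0,0,0,0,0,0,0,0],
)

```text
clock: 38.27
ee_pos: [0.4734, 0.3794, -0.0049]
ee_rot: [-0.0, 0.991, -0.132, 0.0]
ft_force: [-0.3, -0.5, -3.4]
width: 0.0398
```

Call:
send_rows(
  slide=[
    [0,0,0.0006],
    [0,0,0.0012],
    [0,0,0.0015],
    [0,0,0.0015],
  ],
  yaw=[0,0,0,0],
)

```text
clock: 38.6
ee_pos: [0.4732, 0.3793, -0.0061]
ee_rot: [-0.0, 0.991, -0.132, 0.0]
ft_force: [-0.0, -0.5, -4.2]
width: 0.0395
```

Call:
send_rows(
  slide=[
    [0,0,0.0004],
    [0,0,0.0007],
    [0,0,0.0007],
  ],
  yaw=[0,0,0],
)

```text
clock: 38.85
ee_pos: [0.4731, 0.3792, -0.0069]
ee_rot: [-0.0, 0.991, -0.132, 0.0]
ft_force: [-0.1, -0.3, -2.2]
width: 0.0398
```

Call:
send_rows(
  slide=[
    [0,0,0.0003],
    [0,0,0.0005],
    [0,0,0.0005],
  ],
  yaw=[0,0,0],
)

```text
clock: 39.1
ee_pos: [0.4731, 0.3792, -0.0069]
ee_rot: [0.0, 0.991, -0.132, -0.0]
ft_force: [-3.1, -2.5, 5.4]
width: 0.0399
```

Call:
send_rows(
  slide=[
    [0,0,0],
    [0,0,0],
    [0,0,0],
    [0,0,0],
    [0,0,-0.01],
    [0,0,-0.03],
    [0,0,-0.06],
    [0,0,-0.09],
    [0,0,-0.12],
    [0,0,-0.14],
    [0,0,-0.14],
  ],
  yaw=[0,0,0,0,0,0,0,0,0,0,0],
  jaw=0.7,
)

```text
clock: 40.02
ee_pos: [0.4748, 0.3804, 0.1087]
ee_rot: [-0.002, 0.991, -0.132, 0.002]
ft_force: [-0.0, 0.3, 0.8]
width: 0.0642
```

Run:
```python
from h import *
ft()
p,M=tool(); im,d=cams.grab_frame('wrist'); save('w10',im); W=wcloud(d,p,M); topfit(W,(120,245,280,370),(.473,.378))
plan((.38,.45,.2,-15.3),(.30,.55,.25,0))
```

```text
t 40.02 F [-0.04  0.31  0.83] T [-0.082  0.063  0.04 ] w 0.0642
3833 z 0.0554 ((472.4763488769531, 380.7153015136719), (79.78633117675781, 40.27346420288086), 75.01296997070312) mean [0.4732 0.3832] ang 74.65
pos [0.474  0.3799 0.1068] ang -15.22 tilt -0.99999
(0.38, 0.45, 0.2, -15.3) slide [-0.1362, -0.054, -0.1167] yaw 0.0009
(0.3, 0.55, 0.25, 0) slide [-0.2653, -0.1486, -0.1792] yaw -0.1691
```

View pics/w10.png

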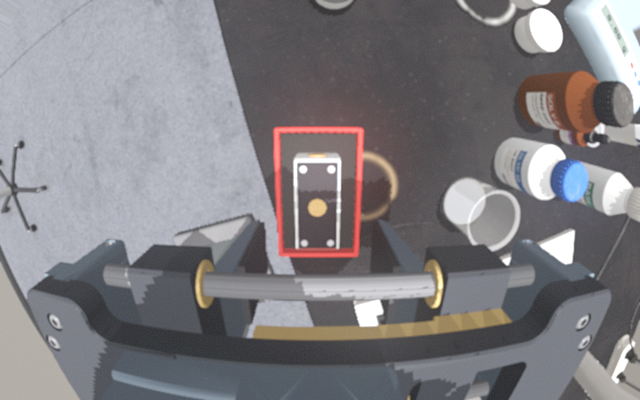

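Valve 3 lies flat in the tray (lid z 0.055, plug at (317,208), clear of all walls). I'll retreat and check everything.

Call:
send_rows(
  slide=[
    [-0.01,-0.004,-0.03],
    [-0.03,-0.012,-0.06],
    [-0.06,-0.024,-0.09],
    [-0.095,-0.04,-0.11],
    [-0.135,-0.055,-0.12],
    [-0.17,-0.085,-0.14],
    [-0.2,-0.115,-0.16],
    [-0.225,-0.145,-0.17],
    [-0.225,-0.165,-0.17],
    [-0.225,-0.165,-0.17],
  ],
  yaw=[0,0,0,0,0,0,0,0,0,0],
)

```text
clock: 40.9
ee_pos: [0.3334, 0.5563, 0.2402]
ee_rot: [-0.0, 0.991, -0.131, 0.0]
ft_force: [0.6, 0.6, -0.6]
width: 0.0637
```

Run:
```python
from h import *
ft()
im,d=cams.grab_frame('top'); save('t11',im[140:245].repeat(1,0)); W=cloud('top',d)
z=np.load('top0.npz'); W0=cloud('top',z['d'])
import itertools
for n,w in (('before',W0),('after',W)):
  for nm,(u0,u1),c in (('v1',(308,350),(.461,-.038)),('v2',(375,421),(.472,-.263)),('v3',(421,462),(.459,-.392)),('tray',(170,225),(.473,.378))):
    s=w[198:240,u0:u1]
    try: print(n,nm,end=' '); topfit(w,(198,240,u0,u1),c)
    except Exception as e: print('none')
save('t11b',cv2.resize(im[150:245,165:465],None,fx=2.6,fy=2.6,interpolation=cv2.INTER_CUBIC))
im,d=cams.grab_frame('scene'); save('s11',im)
```

```text
t 40.90 F [ 0.63  0.6  -0.6 ] T [-0.13   0.089 -0.006] w 0.0637
before v1 323 z 0.056 ((461.04583740234375, -38.59910583496094), (83.14083862304688, 40.0163459777832), 89.62576293945312) mean [ 0.461  -0.0366] ang 85.88
before v2 326 z 0.0561 ((471.95355224609375, -263.2267150878906), (84.76950073242188, 40.17339324951172), 76.12275695800781) mean [ 0.4714 -0.2637] ang 77.48
before v3 329 z 0.0563 ((458.6051330566406, -391.47540283203125), (39.946136474609375, 85.17909240722656), 2.4051592350006104) mean [ 0.4585 -0.3918] ang 92.42
before tray 0 z nan ((0.0, 0.0), (0.0, 0.0), 0.0) mean [nan nan] ang 90.0
after v1 319 z 0.0563 ((460.6378479003906, -37.45389175415039), (83.22320556640625, 39.65842819213867), 86.07090759277344) mean [ 0.4609 -0.037 ] ang 86.07
after v2 333 z 0.0562 ((471.6133117675781, -263.5343017578125), (83.88554382324219, 39.933326721191406), 76.86235046386719) mean [ 0.4717 -0.2624] ang 77.43
after v3 0 z nan ((0.0, 0.0), (0.0, 0.0), 0.0) mean [nan nan] ang 90.0
after tray 320 z 0.0562 ((471.7277526855469, 377.4458312988281), (84.76762390136719, 39.79811096191406), 74.91743469238281) mean [0.4718 0.3775] ang 74.45h.py:33: RuntimeWarning: Mean of empty slice.
  r=cv2.minAreaRect(t[:,:2].astype(np.float32)*1000); q=t[:,:2]-t[:,:2].mean(0); ev,V=np.linalg.eigh(q.T@q); l=V[:,1]*np.sign(V[1,1])
  ret = um.true_divide(
  return _methods._mean(a, axis=axis, dtype=dtype,
  ret = ret.dtype.type(ret / rcount)
h.py:34: RuntimeWarning: Mean of empty slice.
  print(len(t),'z',np.median(t[:,2]).round(4),r,'mean',t[:,:2].mean(0).round(4),'ang',np.degrees(np.arctan2(l[1],l[0])).round(2))
```

View pics/t11b.png

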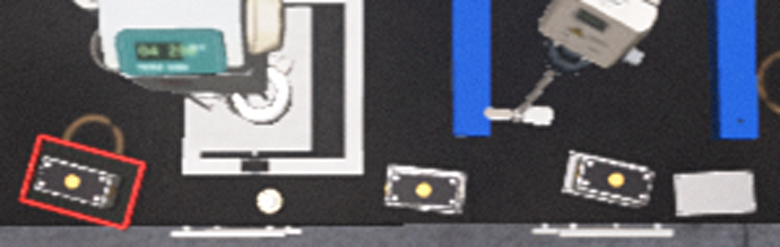

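View pics/s11.png

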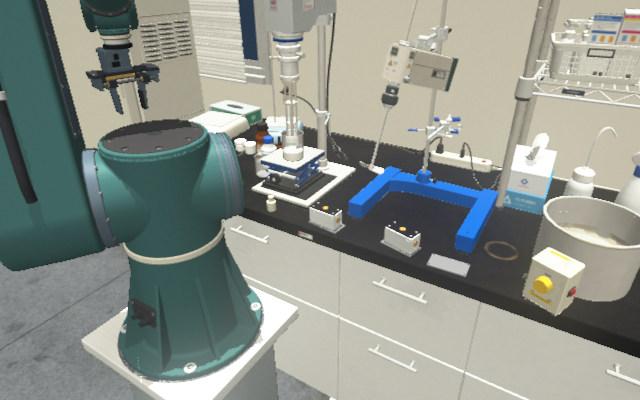

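Valves 1 and 2 are flat on their stands within about 1 mm, valve 3 is central in the tray, its own stand is empty, and the weight and beaker are untouched. Handing in.

```bash
python3 -c "
from bench import robot; print(robot.job_done())"
```

```text
the job is handed in; nothing more can be done
None
```

The adrift piston is in valve 3, from the right stand. It now lies flat in the red tray, and valves 1 and 2 are back on their own stands. I handed the job in at about 41 s; the hand-in gives no verdict.

**What showed it:** with valve 3 lifted and shaken along its length, the wrist moment followed each stop, swinging between −0.034 and −0.139 N·m over repeated strokes. One extra stroke was predicted to give about −0.13 and gave −0.139.

**Last checks:**
- **Tray:** valve 3 sits about 1 mm from the tray's centre, lined up with it, lid at 56 mm as it should be on the floor.
- **Stands:** valves 1 and 2 are within about 1 mm of where they stood, lids also at 56 mm.
- **Bystanders:** the beaker and check weight look undisturbed, and the gripper is clear of everything.

**What disagreed or fell short:**
- **Fingertips:** they sit about 36 mm short of the reported TCP, by both the wrist and scene cameras. My first grasp of valve 1 therefore closed on air above its lid; I measured the offset and went lower.
- **Valves 1 and 2:** I only tested them with the gentler 0.25 m/s shake, which showed no change in moment. That shake barely showed anything on valve 3 either, so on its own it does not prove them sound. That they are sound rests on valve 3's clear result and only one piston being adrift.
- **Contact when setting down:** valve 1 was pressed onto its stand with about 22 N for a moment before I eased off. The other two touched down at about 5–6 N.

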